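# Swap the studio bottles into their seats and click the carrying case shut

### The job

Pack the small two-place carrying case: the tall ink bottle belongs on its low cork seat, the small jar on its high cork seat, and the white-capped bottle stays behind, standing on the glass saucer. At present all three stand in one another's places, so use a free bit of table on the way. Then set the white cover on the case and press it down until both side catches snap in; tip nothing over, and leave the flat tin can and the little clay cup where they are.

Things in the scene. Friction and masses are not known exactly. Their poses are not given: they have to be found in the camera images.
- case: Grey open tray of the carrying case, fixed to the table: outside 62 (x) x 116 (y) mm, rim 30 mm above the table, walls 4 mm. Two cork seats stand in it side by side along y. In the middle of each long wall (x = -31, +31) a black sprung nose 20 mm wide sticks out 5 mm, 19 to 27 mm above the table, sloping on top; it gives way inwards. Origin: centre of underside, on the table.
- seat_low: LOW cork seat in one half of the tray (which half changes): block 51 x 51 mm, 13 mm high, in its top a square pocket 47 mm wide, 8 mm deep. Origin: centre of underside, 4 mm above the table; what stands in the pocket has its foot 5 mm above the origin (9 mm above the table). The small jar stands here at the start.
- seat_high: HIGH cork seat in the other half of the tray: block 51 x 51 mm, 40 mm high, in its top a square pocket 47 mm wide, 8 mm deep. Origin: centre of underside, 4 mm above the table; what stands in the pocket has its foot 32 mm above the origin (36 mm above the table). The white-capped bottle stands here at the start, too tall for the cover.
- saucer: Round clear glass saucer, 73 mm across, 7 mm thick, fixed flat on the table. Origin: centre of its underside. The ink bottle stands on it at the start. Tall brush pots stand to the right of it and behind it.
- ink_bottle: Tall dark-blue ink bottle with a white cap, 39 mm across, 77 mm high (straight sides to 57 mm, cap 33 mm across), about 0.12 kg. Origin: centre of its underside, z up; it is round, so its yaw means nothing.
- white_bottle: Colourless glass bottle with a wide white cap, 38 mm across, 65 mm high, about 0.1 kg. Origin: centre of its underside, z up; it is round, so its yaw means nothing.
- small_jar: Small low jar with a dark screw lid, 41 mm across, 50 mm high, about 0.12 kg. Origin: centre of its underside, z up; it is round, so its yaw means nothing.
- cover: Loose white cover, 0.22 kg, upright: hood with a collar (66 x 120 mm inside, over the tray with 2 mm play a side) and flared lip 80 (x) x 136 (y) mm. Black bar handle on top along y, 64 x 14 mm, 101 to 113 mm above the underside; roof at 89. Half turns are alike. Origin: centre of underside, 6 mm above the case's when home, 15 or more if still on the noses; to press it past them takes 6 to 12 N.
- can: Small flat tin can with two screw caps, 29 x 47 x 63 mm, to be left alone. Origin: centre of its underside.
- ochre_cup: Tiny clay cup, 31 mm across, 16 mm high, to be left alone. Origin: centre of its underside.

How it is judged:
At the end, for the whole second after the job is handed in: Ink bottle in the low seat's pocket, small jar in the high seat's (centre within 8 mm, foot within 4 mm, tilt under 7 deg); white-capped bottle upright on the saucer (within 15 mm); cover home on the case (height within 3 mm, centre 5 mm, square within 3 deg, level); all at rest (horizontal distance between ink_bottle and seat_low below 0.008 m and z of ink_bottle in the frame of seat_low between 0.001 and 0.009 m and angle between each of ink_bottle, small_jar, white_bottle's own z axis and vertical below 0.12 rad and linear speed of each of ink_bottle, small_jar, white_bottle, cover below 0.02 m/s and horizontal distance between small_jar and seat_high below 0.008 m and z of small_jar in the frame of seat_high between 0.028 and 0.036 m and horizontal distance between white_bottle and saucer below 0.015 m and z of white_bottle in the frame of saucer between 0.003 and 0.011 m and horizontal distance between cover and case below 0.005 m and z of cover in the frame of case between 0.003 and 0.009 m and angle between cover's own z axis and vertical below 0.05 rad and angle between the y axis of cover and the y axis of case, either way round below 0.06 rad); the robot touches nothing.
It fails at once if the flat can or the clay cup is moved by more than 25 mm (distance of any of can, ochre_cup from where it was at the start of the episode above 0.025 m).
It fails at once if a bottle or the jar is tipped over (more than 40 degrees) (angle between any of ink_bottle, white_bottle, small_jar's own z axis and vertical above 0.7 rad).
It also fails if it takes over 122 s, if anything falls off the work surface, if the arm or the gripper's body presses on something with over 40 N, if the wrist force passes 120 N, or if a joint passes its speed limit or range.

### The arm

A 7-joint arm with a two-finger parallel gripper is mounted at the origin on a cart in front of the work surface, level with it; the furniture and walls round the work are solid. World frame = base frame: x ahead of the robot, y to its left, z up, the work surface at z = 0. Lengths are in m, angles in rad, forces in N, time in s.
With the tool pointing down it reaches from about 0.425 to 0.825 m from the base axis. Payload 3.6 kg.
Tool frame: the origin (TCP) lies midway between the tips of the shut fingers; the grasp point (between the pads) lies 19 mm behind it; z points along the fingers, y is the line along which they close (so a half turn about z gives the same grasp; the last joint's range is limited). The gripper opens to 93 mm and grips with 3 to 60 N. Pads are 15 mm wide; open, the fingers measure 128 mm over their backs; the gripper's body (75 mm by 188 mm) begins 65 mm behind the grasp point.
Start: joints at [-1.248, 0.615, -0.013, 1.423, 0.008, 1.103, -0.04], TCP at [0.222, 0.611, 0.186] pointing down, gripper open.
Joint ranges: [-3.12, 3.12], [-0.3, 2.06], [-1.34, 1.32], [0.26, 2.42], [-1.36, 4.5], [0.01, 1.98], [-2.84, 2.84]. Speed limits (rad/s): [2.79, 2.79, 3.14, 3.14, 3.14, 3.14, 3.14].

### API

Orientations are given as a rotation vector (axis times angle).
In Python, from rig import sensors, vision, job_done gives the robot as it stands. The module is installed in compiled form; this text tells all that it offers.
- The arm moves only by the shell command python3 -m jog 'ROWS' [FORCE]. ROWS is JSON, a list of rows, each a list of 7 numbers: the shift along the tool's x, y, z each as a share of 0.15 m, from -1 to 1, then the turn, a rotation vector about the tool's x, y, z each as a share of 90 degrees, from -1 to 1, then the opening, from 0 (shut) to 1 (fully open). In form: [[tx, ty, tz, wx, wy, wz, fingers], ...]. A call has 1 to 5 rows; each row shifts and turns the commanded pose from where the row before left it, along the tool's axes as they then stand; what a row does not reach is not made up. A row lasts 1/12 s, in which the tool goes at most 41.7 mm and 7.16 degrees, less where a joint would pass 70% of its speed; a pose out of reach is approached as far as the arm can. A call with a number of a shift or a turn outside -1 to 1 is refused whole. A call with a gripper value outside its range is refused whole. The fingers move at their own pace and stop on an object; FORCE is the grip in N (left out, the last holds). Time passes only in rows, so rows that do not move let the fingers close. It gives the time, the measured TCP pose, the force, the opening and the grip force at its end, in the units of the state.
- sensors.read_state(): the state, without advancing time (a new reading comes with each control period).
- vision.snapshot(name): name is "scene" or "side" or "wrist"; returns (picture, depth): 480x640x3 uint8, red, green, blue; 480x640 float32, m along the optical axis (not along the pixel's ray), 0 where there is no reading.
- vision.camera_model(name): a dict with "vfov" (degrees; the focal length in pixels is half the picture's height over the tangent of half this angle, whatever the lens; pixels are square), "cx", "cy" (the principal point, pixels), "k1" (the pictures are not rectified: a ray, as slopes to the right and down, at radius r is drawn at 1 + k1 r^2 times it, then the intrinsics apply), "R" (3x3) and "t" (3): a world point X has camera coordinates R X + t. Camera axes: x right, y down, z forward; pixel columns grow to the right and rows downward; lengths in m; the calibration is good to about 2 mm. A picture is of the moment at which its call begins: read the wrist's pose just before it. camera_model takes no time and is no camera call; for the wrist camera it gives the pose at the moment of the call.
- job_done(): hands the job in; it is judged then, once.
The state is a dict: "t": time; "joints": joint angles; "joint_vel": joint speeds; "tau": joint torques, N m; "ee_pos": TCP position; "tool_rot": TCP orientation; "contact_force": force on the tool from outside, world axes, zero at the start; "ft_torque": the same for the moment, N m; "finger_gap": finger opening in m; "grip_force": force on a finger pad.
Only numpy, scipy, OpenCV 4.12 (cv2) and the standard library are available. Lean on these libraries where they do the work, as an engineer would, in place of code of your own. Each camera call takes 0.05 s, during which the arm holds its last target. There are 200 camera calls.

## Working session

There is one attempt and no reset: what is moved stays moved. The work goes in short steps, Python scripts to look and compute and a shell command to move; the robot and the scene stay as the last step left them, time stands still between calls to the robot, and variables do not carry over. Pictures are saved under pics/ and viewed, at most 14 in all, crops included, and the job is handed in when it is done.

```bash
mkdir -p pics
cat > h.py <<'E'
import numpy as np, cv2, json
from rig import sensors, vision
def cloud(name):
    m=vision.camera_model(name); img,d=vision.snapshot(name)
    f=240/np.tan(np.radians(m['vfov'])/2)
    v,u=np.mgrid[0:480,0:640]
    K=np.array([[f,0,m['cx']],[0,f,m['cy']],[0,0,1]])
    p=cv2.undistortPoints(np.stack([u,v],-1).reshape(-1,1,2).astype(np.float64),K,np.array([m['k1'],0,0,0,0.])).reshape(480,640,2)
    P=np.dstack([p[...,0]*d,p[...,1]*d,d]); R=np.array(m['R']);t=np.array(m['t'])
    W=(P-t)@R; W[d==0]=np.nan
    return img,W
def save(n,img): cv2.imwrite('pics/'+n+'.png',cv2.cvtColor(img,cv2.COLOR_RGB2BGR))
E
python3 - <<'E'
from h import *
s=sensors.read_state(); print({k:np.round(v,3) for k,v in s.items()})
for n in ['scene','side','wrist']:
    i,W=cloud(n); save(n+'0',i); np.savez(''+n+'0.npz',i=i,W=W)
    m=vision.camera_model(n); print(n,m['vfov'],m['k1'],-np.array(m['R']).T@np.array(m['t']))
E
```

```text
{'t': np.float64(0.0), 'joints': array([-1.249,  0.616, -0.013,  1.425,  0.008,  1.103, -0.04 ]), 'joint_vel': array([ 0.001, -0.   ,  0.001, -0.001, -0.002, -0.   ,  0.   ]), 'tau': array([ 1.0000e-03, -4.5894e+01,  2.0900e-01, -1.6574e+01, -6.1000e-02,
        2.0000e-02,  0.0000e+00]), 'ee_pos': array([0.222, 0.61 , 0.184]), 'tool_rot': array([-0.545, -3.094,  0.004]), 'contact_force': array([ 0.429, -0.551,  0.191]), 'ft_torque': array([-0.05 ,  0.006, -0.009]), 'grip_force': np.float64(0.0), 'finger_gap': np.float64(0.093)}
scene 51.52965858200308 0.005314945145790769 [ 0.03277019 -0.57433504  0.62491804]
side 48.26793621155853 0.0185670406273488 [0.1963183  1.06439983 0.71581975]
wrist 61.42939983122574 -0.06102899633087591 [0.15647524 0.63411588 0.38413999]
```

View pics/scene0.png

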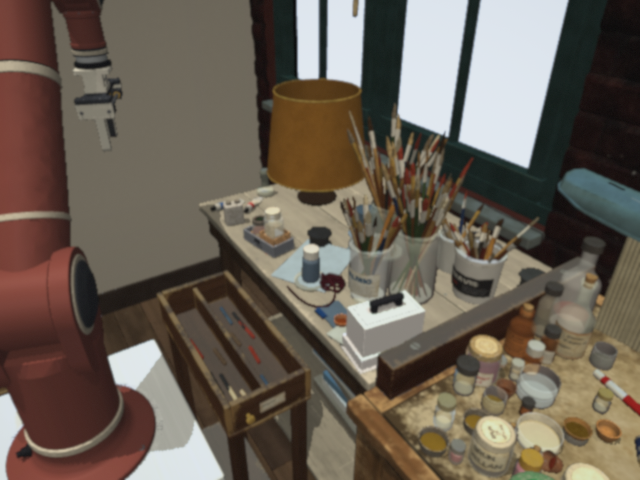

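View pics/side0.png

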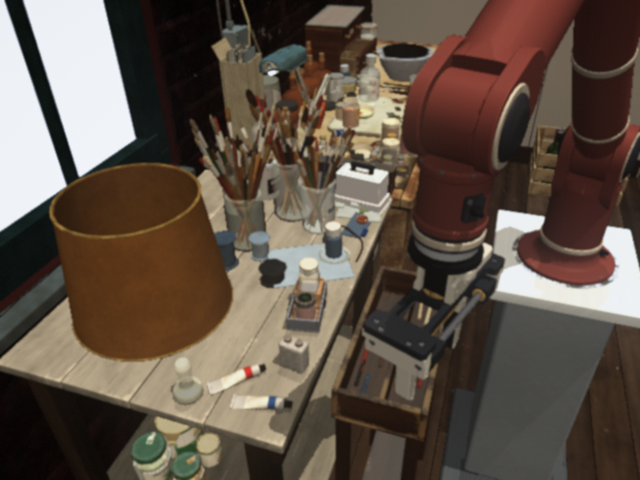

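Both views show the case with the jar nearest the side camera (side ~305,300) and the white bottle behind it (308,270). The ink bottle is on the saucer (333,240; scene 310,262), the cover at (360,185; scene 383,330), and the can at (293,350). Next I fit the positions.

Run:
```python
from h import *
S=np.load('scene0.npz');D=np.load('side0.npz')
def W(d,u,v): return np.round(np.nanmedian(d['W'][v-1:v+2,u-1:u+2].reshape(-1,3),0),3)
for n,u,v in [('cap ink',310,247),('whitecap',273,211),('jar',258,222),('can',233,205),('handle',386,300),('roof',385,318),('table',300,270),('cup',341,321),('saucer',322,283)]: print('scene',n,W(S,u,v))
for n,u,v in [('ink',333,227),('wc',309,263),('jar',305,297),('can',293,343),('cover roof',365,182),('handle',357,167),('table',330,300),('blk lid',272,268)]: print('side',n,W(D,u,v))
a=cv2.resize(S['i'][180:390,200:480],(800,600),interpolation=cv2.INTER_CUBIC); save('c1',a)
b=cv2.resize(D['i'][150:375,230:430],(533,600),interpolation=cv2.INTER_CUBIC); save('c2',b)
# top-down height map merged
P=np.vstack([S['W'].reshape(-1,3),D['W'].reshape(-1,3)]);C=np.vstack([S['i'].reshape(-1,3),D['i'].reshape(-1,3)])
x0,x1,y0,y1=0.3,0.75,-0.35,0.45
ok=(P[:,0]>x0)&(P[:,0]<x1)&(P[:,1]>y0)&(P[:,1]<y1)&(P[:,2]>-.02)&(P[:,2]<.16)
P=P[ok];C=C[ok];o=np.argsort(P[:,2]);P=P[o];C=C[o]
im=np.zeros((450,800,3),np.uint8)
for p,c in zip(P,C):
    r=int((x1-p[0])*1000);q=int((y1-p[1])*1000)
    im[max(r-1,0):r+2,max(q-1,0):q+2]=c
save('top',im)
```

```text
scene cap ink [0.485 0.156 0.085]
scene whitecap [0.481 0.306 0.102]
scene jar [0.463 0.35  0.059]
scene can [0.451 0.464 0.056]
scene handle [ 0.48  -0.088  0.113]
scene roof [ 0.466 -0.104  0.092]
scene table [0.478 0.192 0.008]
scene cup [0.46  0.007 0.008]
scene saucer [0.487 0.115 0.019]
side ink [0.481 0.165 0.084]
side wc [0.48  0.318 0.1  ]
side jar [0.471 0.366 0.058]
side can [0.453 0.479 0.055]
side cover roof [ 0.467 -0.049  0.082]
side handle [ 0.5   -0.094  0.094]
side table [ 0.445  0.296 -0.   ]
side blk lid [0.577 0.277 0.034]
```

View pics/c1.png

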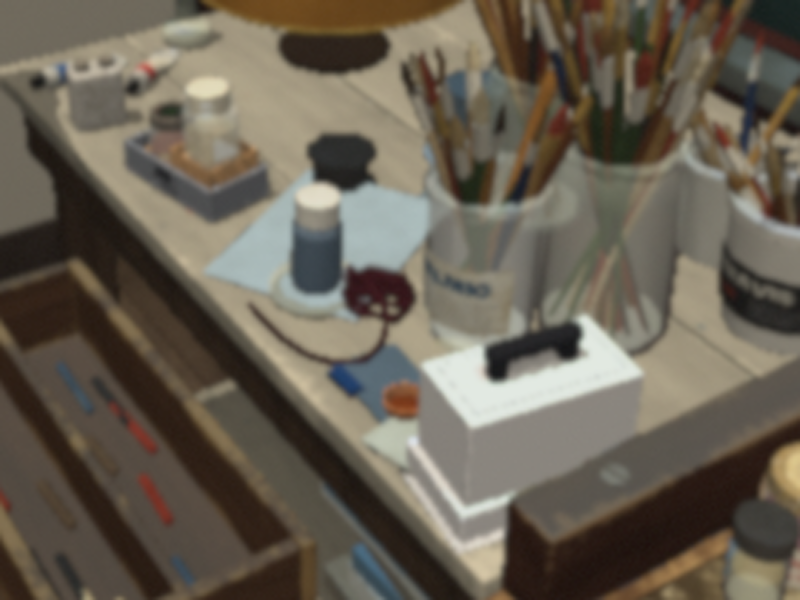

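View pics/top.png

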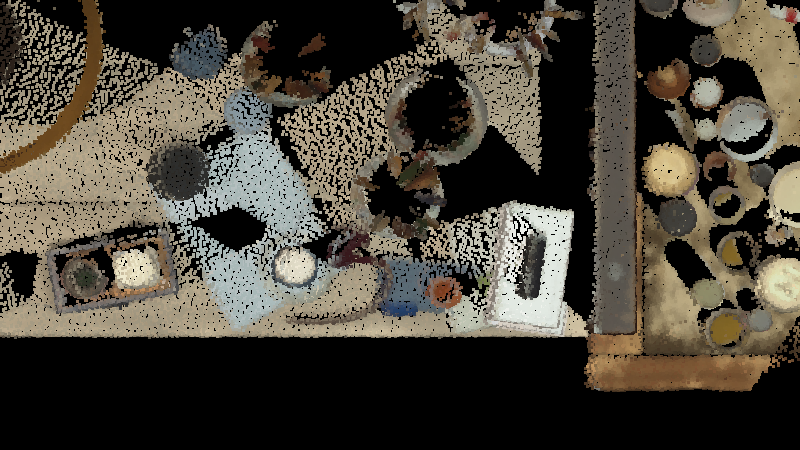

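The top-down map (1 mm per px; x = 0.75−row, y = 0.45−col) shows:
- **Case:** about (112,270), turned about 10°, with the jar at (85,277) and the white bottle at (135,268).
- **Ink bottle:** (295,265).
- **Cover:** handle at (531,267).
- **Cup:** (445,292).
- **Brush pots:** at and beyond (400,190).

Now I refine the fits and check gripper clearances.

```bash
cat > fit.py <<'E'
from h import *
from scipy.optimize import least_squares
def sel(P,c,r,z0,z1):
    return P[(np.hypot(P[:,0]-c[0],P[:,1]-c[1])<r)&(P[:,2]>z0)&(P[:,2]<z1)]
def disc(P,c,r,z0,z1):
    q=sel(P,c,r,z0,z1)
    if len(q)<15: return None
    (x,y),rad=cv2.minEnclosingCircle((q[:,:2]*1000).astype(np.float32)); return np.round([x,y,rad,np.median(q[:,2])*1000,len(q)],1)
def rect(P,c,r,z0,z1):
    q=sel(P,c,r,z0,z1)
    if len(q)<15: return None
    return np.round(np.r_[np.hstack(cv2.minAreaRect((q[:,:2]*1000).astype(np.float32))[:2]),cv2.minAreaRect((q[:,:2]*1000).astype(np.float32))[2],len(q)],1)
E
python3 - <<'E'
from fit import *
C={n:np.load(n+'0.npz')['W'].reshape(-1,3) for n in ['scene','side']}
for n,P in C.items():
    print(n,'\n ink cap',disc(P,(.484,.155),.026,.078,.092),'\n wcap',disc(P,(.48,.315),.03,.094,.108),'\n jar',disc(P,(.472,.365),.024,.054,.066),
    '\n handle',rect(P,(.483,-.081),.05,.105,.12),'\n roof',rect(P,(.483,-.081),.09,.084,.096),'\n lip',rect(P,(.483,-.081),.11,.004,.12),
    '\n case rim',rect(P,(.48,.338),.075,.022,.036),'\n saucer',disc(P,(.48,.15),.05,.0045,.012),'\n cup',disc(P,(.458,.005),.03,.01,.025),'\n can',rect(P,(.452,.47),.05,.045,.07))
A=np.vstack(list(C.values()))
for (x,y) in [(.45,.235),(.48,.235),(.47,.25)]: q=sel(A,(x,y),.03,-.03,.3); print('spot',x,y,len(q),np.percentile(q[:,2],[5,50,95]).round(4))
pf={'saucer':(.484,.155,.095),'case':(.48,.34,.115),'spot':(.465,.24,.08)}
for k,(x,y,z) in pf.items():
    for yaw in range(-40,61,10):
        a=np.radians(yaw); q=A[(A[:,2]>z)&(A[:,2]<.6)&(np.hypot(A[:,0]-x,A[:,1]-y)>.06)&(A[:,0]>.3)]-[x,y,0]
        u=q[:,0]*np.cos(a)+q[:,1]*np.sin(a); v=-q[:,0]*np.sin(a)+q[:,1]*np.cos(a)
        d=np.hypot(np.maximum(abs(u)-.094,0),np.maximum(abs(v)-.0375,0)); i=d.argmin(); print(k,yaw,round(np.sort(d)[10],3),(q[i]+[x,y,0]).round(3))
E
```

```text
scene 
 ink cap [484.2 152.2  16.7  84.7 146. ] 
 wcap [480.5 311.2  19.6 101.  132. ] 
 jar [469.  363.5  19.9  59.   92. ] 
 handle [483.4 -84.8  16.   63.2  82.2 300. ] 
 roof [ 484.9  -84.5   64.8  117.8   81.7 1479. ] 
 lip [ 4.915e+02 -7.890e+01  1.551e+02  2.147e+02  1.400e+00  7.413e+03] 
 case rim [473.4 335.   63.7 124.7  17.2 374. ] 
 saucer [480.  150.2  49.7   7.6 404. ] 
 cup [454.8   1.9  23.4  14.1 107. ] 
 can [451.9 471.3  29.7  45.3  84.1 179. ]
side 
 ink cap [485.1 156.   18.1  83.  128. ] 
 wcap [482.9 316.7  18.2 100.1 213. ] 
 jar [473.6 366.5  20.1  57.8 230. ] 
 handle [483.9 -80.5  17.5  64.7  78.5 122. ] 
 roof [484.6 -80.1  68.8 116.   83.  563. ] 
 lip [ 491.1  -77.9  155.4  213.1    3.3 3141. ] 
 case rim [477.8 340.8  69.4 117.8  13.7 540. ] 
 saucer [480.2 150.3  49.6   6.5 436. ] 
 cup [454.5   5.4  18.7  13.8  62. ] 
 can [452.4 478.3  29.2  46.6  81.3 424. ]
spot 0.45 0.235 743 [-0.0017  0.0024  0.0083]
spot 0.48 0.235 527 [-0.0006  0.0063  0.0087]
spot 0.47 0.25 618 [-0.0012  0.0036  0.0233]
saucer -40 0.0 [0.511 0.083 0.208]
saucer -30 0.0 [0.535
[... 379 characters left out ...]
0 0.073 [0.621 0.384 0.119]
case -20 0.059 [0.615 0.388 0.135]
case -10 0.049 [0.615 0.388 0.135]
case 0 0.042 [0.606 0.402 0.118]
case 10 0.04 [0.596 0.415 0.116]
case 20 0.041 [0.592 0.423 0.117]
case 30 0.046 [0.596 0.415 0.116]
case 40 0.043 [0.612 0.393 0.12 ]
case 50 0.04 [0.596 0.415 0.116]
case 60 0.041 [0.592 0.423 0.117]
spot -40 0.001 [0.498 0.165 0.084]
spot -30 0.012 [0.489 0.174 0.083]
spot -20 0.021 [0.489 0.174 0.083]
spot -10 0.023 [0.489 0.295 0.087]
spot 0 0.02 [0.494 0.295 0.08 ]
spot 10 0.015 [0.494 0.295 0.08 ]
spot 20 0.008 [0.494 0.295 0.08 ]
spot 30 0.0 [0.494 0.299 0.093]
spot 40 0.0 [0.495 0.314 0.105]
spot 50 0.0 [0.486 0.32  0.104]
spot 60 0.0 [0.482 0.328 0.102]
```

```bash
cat > plan.py <<'E'
import sys,numpy as np
from rig import sensors
from scipy.spatial.transform import Rotation as Ro
def plan(x,y,z,yaw):
    s=sensors.read_state(); R=Ro.from_rotvec(s['tool_rot']).as_matrix(); p=np.array(s['ee_pos'])
    a=np.radians(yaw); ty=np.array([np.cos(a),np.sin(a),0]); tz=np.array([0,0,-1.]); T=np.column_stack([np.cross(ty,tz),ty,tz])
    w=Ro.from_matrix(R.T@T).as_rotvec()/(np.pi/2); d=T.T@(np.array([x,y,z])-p)/.15
    print('t',round(float(s['t']),2),'pos',p.round(4),'gap',round(float(s['finger_gap']),4),'grip',round(float(s['grip_force']),1),'F',np.round(s['contact_force'],1))
    print('turn',w.round(3),'rows>=',np.ceil(abs(w).max()/.0796),' then shift',d.round(3),'rows>=',np.ceil(np.linalg.norm(d)/.278))
if __name__=='__main__': plan(*map(float,sys.argv[1:]))
E
python3 plan.py .47 .34 .25 -12
```

```text
t 0.15 pos [0.2219 0.6102 0.1847] gap 0.0927 grip 0.0 F [-0.6 -0.7 -0.1]
turn [-0.001  0.001  0.911] rows>= 12.0  then shift [-1.418  1.992 -0.435] rows>= 9.0
```

```bash
python3 -m jog '[[0,0,0,0,0,0.076,1],[0,0,0,0,0,0.076,1],[0,0,0,0,0,0.076,1],[0,0,0,0,0,0.076,1],[0,0,0,0,0,0.076,1]]'
python3 -m jog '[[0,0,0,0,0,0.076,1],[0,0,0,0,0,0.076,1],[0,0,0,0,0,0.076,1],[0,0,0,0,0,0.076,1],[0,0,0,0,0,0.076,1]]'
python3 -m jog '[[0,0,0,0,0,0.076,1],[0,0,0,0,0,0.076,1],[0,0,-0.1,0,0,0,1],[-0.14,0.2,-0.04,0,0,0,1],[-0.14,0.2,-0.04,0,0,0,1]]'
python3 -m jog '[[-0.14,0.2,-0.04,0,0,0,1],[-0.14,0.2,-0.04,0,0,0,1],[-0.14,0.2,-0.04,0,0,0,1],[-0.14,0.2,-0.04,0,0,0,1],[-0.14,0.2,-0.04,0,0,0,1]]'
python3 -m jog '[[-0.14,0.2,-0.04,0,0,0,1],[-0.14,0.2,-0.04,0,0,0,1],[-0.14,0.2,-0.04,0,0,0,1],[0,0,0,0,0,0,1]]'
python3 plan.py .47 .34 .25 -12
python3 - <<'E'
from fit import *
i,W=cloud('wrist'); save('w1',i); np.savez('w1.npz',i=i,W=W); P=W.reshape(-1,3)
print('wc',disc(P,(.48,.315),.03,.094,.108),'jar',disc(P,(.472,.365),.025,.054,.066),'rim',rect(P,(.476,.338),.08,.026,.034),rect(P,(.476,.338),.08,.01,.12))
E
```

```text
t: 0.57
ee_pos: [0.2219, 0.6105, 0.1851]
tool_rot: [-1.439, -2.793, 0.002]
contact_force: [0.8, -0.3, 0.3]
finger_gap: 0.0928
grip_force: 0.0
t: 0.98
ee_pos: [0.2218, 0.6106, 0.1851]
tool_rot: [2.196, 2.246, -0.002]
contact_force: [0.1, 0.6, -0.2]
finger_gap: 0.0932
grip_force: 0.0
t: 1.4
ee_pos: [0.2696, 0.5586, 0.212]
tool_rot: [-2.435, -1.984, 0.001]
contact_force: [0.9, 0.7, 0.9]
finger_gap: 0.0929
grip_force: 0.0
t: 1.82
ee_pos: [0.3974, 0.4217, 0.2426]
tool_rot: [-2.442, -1.976, 0.001]
contact_force: [0.3, 0.2, -0.6]
finger_gap: 0.0931
grip_force: 0.0
t: 2.15
ee_pos: [0.4789, 0.3334, 0.2623]
tool_rot: [2.451, 1.952, 0.004]
contact_force: [0.7, -1.2, 0.0]
finger_gap: 0.0929
grip_force: 0.0
t 2.15 pos [0.4789 0.3334 0.2623] gap 0.0929 grip 0.0 F [ 0.7 -1.2  0. ]
turn [ 0.005  0.002 -0.01 ] rows>= 1.0  then shift [ 0.031 -0.067  0.082] rows>= 1.0
wc [ 482.9  313.5   18.5  101.  1143. ] jar [ 473.4  364.7   18.8   58.3 1092. ] rim [ 479.2  337.1   65.   115.7   10.4 1124. ] [ 479.   337.    71.3  115.7   10.6 5599. ]
```

View pics/w1.png

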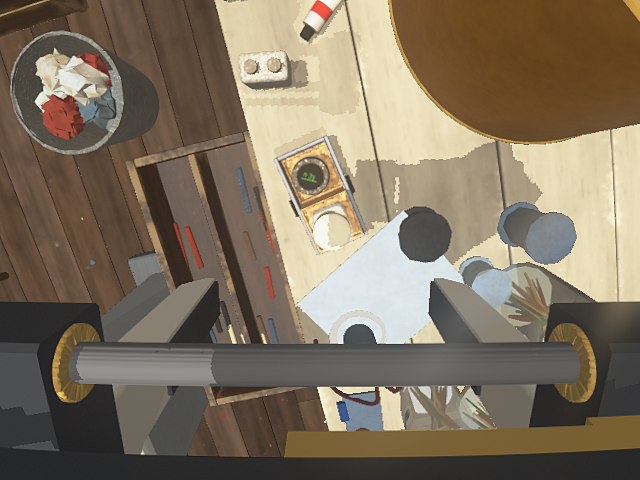

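The wrist view shows the jar at (311,176), the white bottle at (332,230), the can at (265,67) and the saucer and ink at (357,330). The case yaw is +10.5°, so the gripper should be at +10.5°.

```bash
python3 -m jog '[[0,0,0,0,0,-0.078,1],[0,0,0,0,0,-0.078,1],[0,0,0,0,0,-0.078,1],[0,0,0,0,0,-0.02,1],[0,0,0,0,0,0,1]]'
python3 plan.py .4734 .3647 .0355 10.5
```

```text
t: 2.62
ee_pos: [0.4703, 0.3439, 0.26]
tool_rot: [-1.999, -2.422, 0.001]
contact_force: [-1.1, -0.2, 0.5]
finger_gap: 0.0927
grip_force: 0.0
t 2.62 pos [0.4703 0.3439 0.26  ] gap 0.0927 grip 0.0 F [-1.1 -0.2  0.5]
turn [-0.001 -0.     0.005] rows>= 1.0  then shift [0.133 0.045 1.497] rows>= 6.0
```

```bash
python3 -m jog '[[0.133,0.045,0.1,0,0,0.005,1],[0,0,0.25,0,0,0,1],[0,0,0.25,0,0,0,1],[0,0,0.25,0,0,0,1],[0,0,0.25,0,0,0,1]]'
python3 -m jog '[[0,0,0.2,0,0,0,1],[0,0,0.12,0,0,0,1],[0,0,0.077,0,0,0,1],[0,0,0,0,0,0,1],[0,0,0,0,0,0,1]]'
python3 plan.py .4734 .3647 .0355 10.5
```

```text
t: 3.03
ee_pos: [0.4734, 0.3647, 0.0939]
tool_rot: [-2.011, -2.413, -0.001]
contact_force: [0.3, 1.0, -0.3]
finger_gap: 0.0928
grip_force: 0.0
t: 3.45
ee_pos: [0.4744, 0.3642, 0.0361]
tool_rot: [-2.012, -2.413, -0.0]
contact_force: [0.1, 0.0, 0.3]
finger_gap: 0.0932
grip_force: 0.0
t 3.45 pos [0.4744 0.3642 0.0361] gap 0.0932 grip 0.0 F [0.1 0.  0.3]
turn [ 0.    -0.    -0.002] rows>= 1.0  then shift [ 0.004 -0.006  0.004] rows>= 1.0
```

```bash
python3 -m jog '[[0,0,0,0,0,0,0],[0,0,0,0,0,0,0],[0,0,0,0,0,0,0],[0,0,0,0,0,0,0],[0,0,0,0,0,0,0]]' 20
python3 -m jog '[[0,0,0,0,0,0,0],[0,0,0,0,0,0,0],[0,0,0,0,0,0,0],[0,0,-0.05,0,0,0,0],[0,0,-0.1,0,0,0,0]]'
python3 -m jog '[[0,0,-0.1,0,0,0,0],[0,0,-0.2,0,0,0,0],[0,0,-0.2,0,0,0,0],[0,0,-0.2,0,0,0,0],[0,0,0,0,0,0,0]]'
python3 plan.py .465 .24 .16 -8
```

```text
t: 3.87
ee_pos: [0.4748, 0.3639, 0.0367]
tool_rot: [2.012, 2.413, 0.002]
contact_force: [0.1, 0.4, -0.0]
finger_gap: 0.0641
grip_force: 0.0
t: 4.28
ee_pos: [0.4731, 0.3627, 0.0574]
tool_rot: [-2.011, -2.412, 0.007]
contact_force: [0.6, 0.6, -0.1]
finger_gap: 0.0309
grip_force: 0.0
t: 4.7
ee_pos: [0.4785, 0.3659, 0.1706]
tool_rot: [2.011, 2.41, 0.02]
contact_force: [1.6, 0.6, 0.6]
finger_gap: 0.0011
grip_force: 0.0
t 4.7 pos [0.4785 0.3659 0.1706] gap 0.0011 grip 0.0 F [1.6 0.6 0.6]
turn [ 0.007 -0.005  0.204] rows>= 3.0  then shift [-0.843  0.028  0.071] rows>= 4.0
```

The fingers close at about 70 mm/s, so I lifted too soon. Reopen and check the jar.

```bash
python3 -m jog '[[0,0,-0.1,0,0,0,1],[0,0,-0.2,0,0,0,1],[0,0,-0.2,0,0,0,1],[0,0,0,0,0,0,1],[0,0,0,0,0,0,1]]'
python3 - <<'E'
from fit import *
i,W=cloud('wrist'); save('w2',i); P=W.reshape(-1,3)
print('wc',disc(P,(.483,.3135),.03,.094,.108),'jar',disc(P,(.473,.365),.025,.054,.066),'rim',rect(P,(.479,.337),.08,.026,.034))
E
python3 plan.py .4734 .3647 .0355 10.5
```

```text
t: 5.12
ee_pos: [0.4755, 0.3641, 0.2406]
tool_rot: [2.012, 2.412, 0.007]
contact_force: [-1.1, 0.0, -1.1]
finger_gap: 0.0299
grip_force: 0.0
wc [ 482.2  314.2   18.1  101.  1233. ] jar [ 473.   364.5   18.8   58.3 1183. ] rim [ 478.7  338.    65.3  115.4   11.  1262. ]
t 5.17 pos [0.4744 0.3635 0.2387] gap 0.034 grip 0.0 F [-0.7  0.3 -0.2]
turn [ 0.    -0.    -0.002] rows>= 1.0  then shift [ 0.009 -0.005  1.355] rows>= 5.0
```

View pics/w2.png

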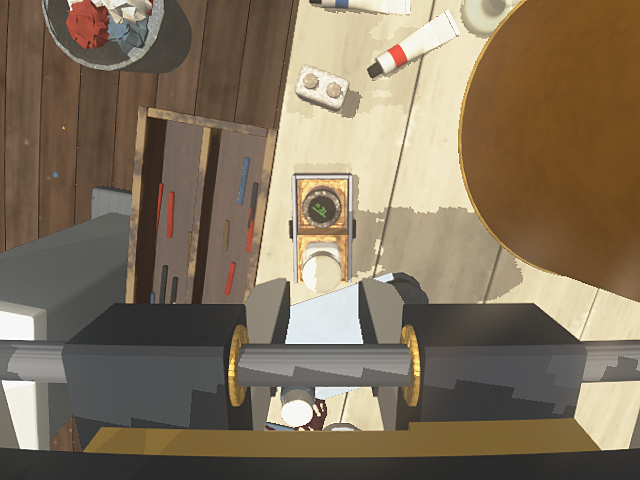

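The jar (324,209) and white bottle (322,270) are undisturbed. Repeat, with enough closing time.

```bash
python3 -m jog '[[0.009,-0.005,0.1,0,0,0,0.8],[0,0,0.2,0,0,0,0.8],[0,0,0.2,0,0,0,0.8],[0,0,0.2,0,0,0,0.8],[0,0,0.2,0,0,0,0.8]]'
python3 -m jog '[[0,0,0.2,0,0,0,0.8],[0,0,0.15,0,0,0,0.8],[0,0,0.105,0,0,0,0.8],[0,0,0,0,0,0,0.8],[0,0,0,0,0,0,0.8]]'
python3 -m jog '[[0,0,0,0,0,0,0],[0,0,0,0,0,0,0],[0,0,0,0,0,0,0],[0,0,0,0,0,0,0],[0,0,0,0,0,0,0]]' 20
python3 -m jog '[[0,0,0,0,0,0,0],[0,0,0,0,0,0,0],[0,0,0,0,0,0,0],[0,0,0,0,0,0,0],[0,0,0,0,0,0,0]]'
python3 plan.py .465 .24 .16 -8
```

```text
t: 5.58
ee_pos: [0.4721, 0.364, 0.1007]
tool_rot: [-2.012, -2.412, 0.005]
contact_force: [0.1, 0.4, -1.6]
finger_gap: 0.0673
grip_force: 0.0
t: 6.0
ee_pos: [0.4721, 0.3638, 0.0335]
tool_rot: [-2.012, -2.412, 0.007]
contact_force: [0.7, 1.8, 0.8]
finger_gap: 0.0742
grip_force: 0.0
t: 6.42
ee_pos: [0.4738, 0.3652, 0.036]
tool_rot: [2.012, 2.413, 0.002]
contact_force: [-0.4, -0.5, -0.7]
finger_gap: 0.0457
grip_force: 0.0
t: 6.83
ee_pos: [0.4735, 0.3648, 0.0352]
tool_rot: [-2.012, -2.413, 0.0]
contact_force: [-0.7, 0.3, 0.3]
finger_gap: 0.0128
grip_force: 0.0
t 6.83 pos [0.4735 0.3648 0.0352] gap 0.0128 grip 0.0 F [-0.7  0.3  0.3]
turn [-0.     0.     0.204] rows>= 3.0  then shift [-0.832  0.06  -0.832] rows>= 5.0
```

Run:
```python
from fit import *
i,W=cloud('side'); b,_=cloud('scene')
save('s3',np.hstack([cv2.resize(i[180:360,220:400],(400,400),interpolation=3),cv2.resize(b[130:290,190:350],(400,400),interpolation=3)]))
i,W=cloud('wrist');P=W.reshape(-1,3)
print('wc',disc(P,(.483,.3135),.03,.094,.108),'jar',disc(P,(.473,.365),.025,.054,.066))
```

```text
wc [479.6 326.5   7.  100.4 762. ] jar [ 473.2  364.8   19.    58.3 2390. ]
```

View pics/s3.png

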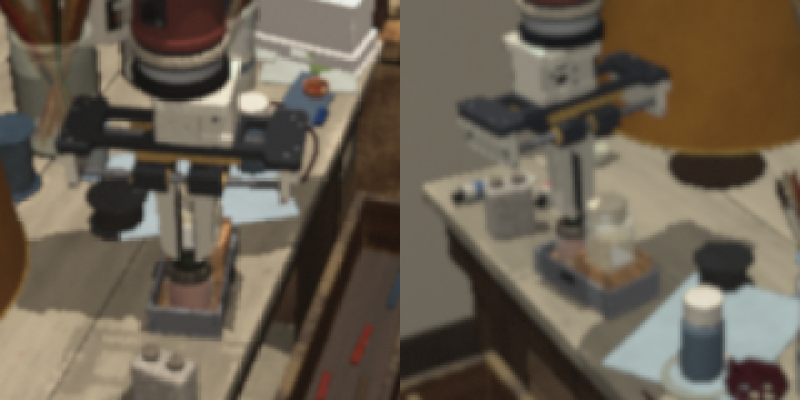

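The fingers (left crop 200,250; right crop 570,220) look as if they end at the top of the jar lid, although ee z is 0.035. I'll measure the tips from the cloud.

```bash
python3 - <<'E'
from fit import *
for n in ['side','scene']:
    i,W=cloud(n)
    m=(abs(W[...,0]-.474)<.05)&(abs(W[...,1]-.365)<.03)
    for z in np.arange(.03,.13,.008):
        k=m&(W[...,2]>z)&(W[...,2]<z+.008)
        if k.sum()>3: print(n,round(z,3),k.sum(),'x',np.percentile(W[k][:,0],[2,98]).round(3),'y',np.percentile(W[k][:,1],[2,50,98]).round(3),'rgb',np.median(i[k],0))
E
python3 -m jog '[[0,0,0,0,0,0,0],[0,0,0,0,0,0,0]]'; python3 -c "
from rig import sensors;print(sensors.read_state())"
```

```text
side 0.03 110 x [0.442 0.506] y [0.335 0.378 0.392] rgb [105.  82.  71.]
side 0.038 96 x [0.453 0.504] y [0.336 0.381 0.387] rgb [109.5  85.   70. ]
side 0.046 78 x [0.454 0.491] y [0.364 0.381 0.386] rgb [59.5 52.  44. ]
side 0.054 178 x [0.455 0.489] y [0.357 0.371 0.384] rgb [51.5 46.  39. ]
side 0.062 5 x [0.466 0.474] y [0.371 0.373 0.374] rgb [88. 84. 71.]
side 0.07 43 x [0.458 0.483] y [0.369 0.374 0.377] rgb [126. 117. 102.]
side 0.078 64 x [0.457 0.486] y [0.364 0.374 0.378] rgb [132.5 123.5 108. ]
side 0.086 59 x [0.456 0.485] y [0.356 0.373 0.378] rgb [132. 123. 108.]
side 0.094 70 x [0.455 0.487] y [0.361 0.374 0.378] rgb [135.  125.5 110. ]
side 0.102 68 x [0.455 0.486] y [0.36  0.374 0.379] rgb [134.  125.  109.5]
side 0.11 69 x [0.455 0.488] y [0.362 0.374 0.379] rgb [135. 126. 110.]
side 0.118 78 x [0.455 0.488] y [0.362 0.373 0.378] rgb [136. 126. 111.]
side 0.126 71 x [0.454 0.488] y [0.364 0.374 0.379] rgb [130. 121. 107.]
scene 0.03 55 x [0.44  0.463] y [0.34  0.358 0.39 ] rgb [115.  96.  85.]
scene 0.038 38 x [0.452 0.472] y [0.342 0.35  0.369] rgb [121.  99.  88
[... 922 characters left out ...]
([-0.84430195,  0.72344976,  0.24803829,  1.74069159, -0.25229079,
        0.70880343, -0.28283468]), 'joint_vel': array([-3.54018321e-05,  1.43759097e-03,  4.98837249e-04, -1.96892005e-03,
       -1.95338885e-04, -1.82296455e-03,  1.28033493e-03]), 'tau': array([-3.98269158e-04, -4.47383881e+01,  3.36636186e+00, -1.17469713e+01,
       -4.45463962e-02, -6.02293963e-03,  5.98717952e-05]), 'ee_pos': array([0.4735038 , 0.36481775, 0.03521771]), 'tool_rot': array([ 2.01205094e+00,  2.41271854e+00, -1.73572861e-04]), 'contact_force': array([-0.41080809,  0.42152968,  0.68717615]), 'ft_torque': array([-0.03182577,  0.09411743,  0.07060485]), 'grip_force': 0.0, 'finger_gap': 0.0004925788278323703}
```

The vision says the tips are at z≈0.068 while the state reports 0.035. I'll confirm with a gentle touch on the lid.

```bash
for k in 1; do python3 -m jog '[[0,0,0.02,0,0,0,0],[0,0,0.02,0,0,0,0],[0,0,0,0,0,0,0]]' | grep -E "ee_pos|force"; done
python3 -m jog '[[0,0,0.013,0,0,0,0],[0,0,0,0,0,0,0]]' | grep -E "ee_pos|force"
python3 -m jog '[[0,0,0.013,0,0,0,0],[0,0,0,0,0,0,0]]' | grep -E "ee_pos|force"
```

```text
ee_pos: [0.473, 0.3645, 0.0284]
contact_force: [-0.7, 0.0, -0.1]
grip_force: 0.0
ee_pos: [0.4733, 0.3647, 0.0268]
contact_force: [0.1, 0.3, -0.6]
grip_force: 0.0
ee_pos: [0.4733, 0.3647, 0.025]
contact_force: [0.1, -0.5, 0.8]
grip_force: 0.0
```

```bash
python3 -m jog '[[0,0,0.01,0,0,0,0],[0,0,0,0,0,0,0]]' | grep -E "ee_pos|t_force"
python3 -m jog '[[0,0,0.01,0,0,0,0],[0,0,0,0,0,0,0]]' | grep -E "ee_pos|t_force"
python3 -m jog '[[0,0,0.01,0,0,0,0],[0,0,0,0,0,0,0]]' | grep -E "ee_pos|t_force"
```

```text
ee_pos: [0.4738, 0.3647, 0.0246]
contact_force: [-0.9, -1.4, 5.2]
ee_pos: [0.474, 0.3648, 0.0245]
contact_force: [-2.3, -2.0, 12.4]
ee_pos: [0.4742, 0.3649, 0.0245]
contact_force: [-4.8, -3.5, 18.7]
```

Contact is confirmed: with the tip on the lid (0.059) the state reads 0.0246, so the true tip is 34 mm above the reported z. I'll correct for it, open up and grasp again.

```bash
python3 -m jog '[[0,0,-0.12,0,0,0,0.75],[0,0,-0.15,0,0,0,0.75],[0,0,0,0,0,0,0.75],[0,0,0,0,0,0,0.75],[0,0,0,0,0,0,0.75]]'|grep -E "ee_pos|t_force|gap"
python3 -m jog '[[0,0,0,0,0,0,0.75],[0,0,0,0,0,0,0.75],[0,0,0,0,0,0,0.75],[0,0,0,0,0,0,0.75],[0,0,0,0,0,0,0.75]]'|grep -E "ee_pos|t_force|gap"
python3 plan.py .4733 .3647 .001 10.5
```

```text
ee_pos: [0.473, 0.3646, 0.0607]
contact_force: [0.7, 0.2, -0.3]
finger_gap: 0.0295
ee_pos: [0.4734, 0.3647, 0.0609]
contact_force: [0.3, 0.0, 0.3]
finger_gap: 0.0626
t 9.17 pos [0.4734 0.3647 0.0609] gap 0.0626 grip 0.0 F [0.3 0.  0.3]
turn [-0.     0.    -0.002] rows>= 1.0  then shift [ 0.    -0.     0.399] rows>= 2.0
```

```bash
python3 -m jog '[[0,0,0.1,0,0,0,0.75],[0,0,0.1,0,0,0,0.75],[0,0,0.1,0,0,0,0.75],[0,0,0.05,0,0,0,0.75],[0,0,0.04,0,0,0,0.75]]'|grep -E "ee_pos|t_force|gap"
python3 -m jog '[[0,0,0,0,0,0,0.75],[0,0,0,0,0,0,0],[0,0,0,0,0,0,0],[0,0,0,0,0,0,0],[0,0,0,0,0,0,0]]' 20|grep -E "ee_pos|force|gap"
python3 -m jog '[[0,0,0,0,0,0,0],[0,0,0,0,0,0,0],[0,0,0,0,0,0,0]]'|grep -E "ee_pos|force|gap"
```

```text
ee_pos: [0.4731, 0.3645, 0.0018]
contact_force: [-0.5, -0.2, -0.1]
finger_gap: 0.0697
ee_pos: [0.474, 0.3652, 0.0036]
contact_force: [0.2, 0.1, -0.3]
finger_gap: 0.0476
grip_force: 0.0
ee_pos: [0.4736, 0.365, 0.0033]
contact_force: [-1.1, 0.1, 2.2]
finger_gap: 0.0377
grip_force: 20.0
```

```bash
python3 -m jog '[[0,0,-0.05,0,0,0,0],[0,0,-0.1,0,0,0,0],[0,0,-0.2,0,0,0,0],[0,0,-0.25,0,0,0,0],[0,0,-0.24,0,0,0,0]]'|grep -E "ee_pos|force|gap"
python3 -m jog '[[0,0,0,0,0,0.05,0],[0,0,0,0,0,0.075,0],[0,0,0,0,0,0.075,0],[0,0,0,0,0,0,0]]'|grep -E "ee_pos|force|gap"
python3 plan.py .46 .24 .120 -8
python3 - <<'E'
from fit import *
i,W=cloud('wrist');P=W.reshape(-1,3)
print('low seat',disc(P,(.474,.3626),.035,.012,.022),rect(P,(.474,.363),.035,.012,.022),'rim',rect(P,(.479,.337),.08,.026,.034)); save('w4',i)
for x in (.43,.45,.47,.49): print([np.round(np.median(sel(P,(x,y),.006,-.03,.2)[:,2]),4) if len(sel(P,(x,y),.006,-.03,.2)) else 0 for y in (.2,.22,.24,.26)])
E
```

```text
ee_pos: [0.4729, 0.3642, 0.1299]
contact_force: [0.6, 0.1, -0.7]
finger_gap: 0.0384
grip_force: 19.9
ee_pos: [0.4732, 0.3649, 0.1292]
contact_force: [0.1, 1.1, -1.5]
finger_gap: 0.0381
grip_force: 19.9
t 11.0 pos [0.4732 0.3649 0.1292] gap 0.0381 grip 19.9 F [ 0.1  1.1 -1.5]
turn [0.    0.    0.003] rows>= 1.0  then shift [-0.837  0.029  0.061] rows>= 4.0
low seat [474.2 362.8  34.9  16.9 714. ] [476.1 365.8  59.5  59.7  10.7 720. ] rim [ 476.3  354.4   63.5   82.2   10.6 1349. ]
[np.float64(0.0064), np.float64(0.0067), 0, 0]
[np.float64(0.0067), 0, 0, 0]
[np.float64(0.0068), 0, 0, 0]
[np.float64(0.007), 0, 0, 0]
```

View pics/w4.png

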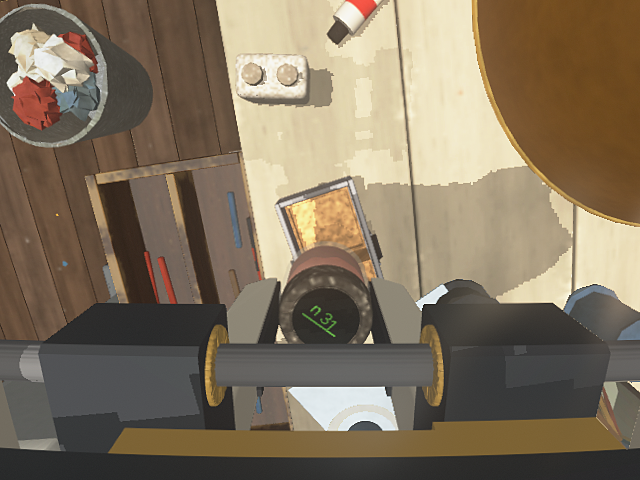

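The jar is held (325,305) and the low seat is empty. Carry the jar to the free spot; the paper there measures about 6 mm high.

```bash
python3 -m jog '[[-0.1,0.005,0,0,0,0,0],[-0.22,0.007,0,0,0,0,0],[-0.22,0.007,0,0,0,0,0],[-0.2,0.007,0,0,0,0,0],[-0.1,0.003,0,0,0,0,0]]'|grep -E "ee_pos|force|gap"
python3 -m jog '[[0,0,0.1,0,0,0,0],[0,0,0.2,0,0,0,0],[0,0,0.2,0,0,0,0],[0,0,0.15,0,0,0,0],[0,0,0.07,0,0,0,0]]'|grep -E "ee_pos|force|gap"
python3 -m jog '[[0,0,0.05,0,0,0,0],[0,0,0.02,0,0,0,0],[0,0,0,0,0,0,0]]'|grep -E "ee_pos|force|gap"
python3 plan.py .46 .24 .001 -8
```

```text
ee_pos: [0.4606, 0.2344, 0.129]
contact_force: [1.0, -0.9, -0.8]
finger_gap: 0.0378
grip_force: 19.9
ee_pos: [0.4592, 0.2396, 0.0181]
contact_force: [-0.7, -0.4, -1.4]
finger_gap: 0.0381
grip_force: 19.9
ee_pos: [0.4615, 0.2398, 0.0105]
contact_force: [0.9, 0.5, -1.2]
finger_gap: 0.0382
grip_force: 19.9
t 12.13 pos [0.4615 0.2398 0.0105] gap 0.0382 grip 19.9 F [ 0.9  0.5 -1.2]
turn [ 0.    -0.     0.004] rows>= 1.0  then shift [-0.    -0.01   0.063] rows>= 1.0
```

```bash
for r in 1; do python3 -m jog '[[0,0,0.03,0,0,0,0],[0,0,0,0,0,0,0]]'|grep -E "ee_pos|t_force"; done
python3 -m jog '[[0,0,0.015,0,0,0,0],[0,0,0,0,0,0,0]]'|grep -E "ee_pos|t_force"
python3 -m jog '[[0,0,0.015,0,0,0,0],[0,0,0,0,0,0,0]]'|grep -E "ee_pos|t_force"
```

```text
ee_pos: [0.4616, 0.2397, 0.0063]
contact_force: [0.2, -0.2, -2.0]
ee_pos: [0.4612, 0.2396, 0.0039]
contact_force: [0.2, -0.3, -1.7]
ee_pos: [0.461, 0.2394, 0.0013]
contact_force: [0.1, -0.4, -1.5]
```

```bash
python3 -m jog '[[0,0,0.015,0,0,0,0],[0,0,0,0,0,0,0]]'|grep -E "ee_pos|t_force"
python3 -m jog '[[0,0,0.012,0,0,0,0],[0,0,0,0,0,0,0]]'|grep -E "ee_pos|t_force"
python3 -m jog '[[0,0,0.012,0,0,0,0],[0,0,0,0,0,0,0]]'|grep -E "ee_pos|t_force"
```

```text
ee_pos: [0.4608, 0.2393, -0.0012]
contact_force: [0.3, -0.1, -2.0]
ee_pos: [0.4609, 0.2393, -0.003]
contact_force: [0.3, -0.4, -1.2]
ee_pos: [0.4609, 0.2393, -0.0048]
contact_force: [0.0, -0.8, -0.7]
```

```bash
python3 -m jog '[[0,0,0.01,0,0,0,0],[0,0,0,0,0,0,0]]'|grep -E "ee_pos|t_force"
python3 -m jog '[[0,0,0.008,0,0,0,0],[0,0,0,0,0,0,0]]'|grep -E "ee_pos|t_force"
```

```text
ee_pos: [0.4612, 0.2394, -0.0057]
contact_force: [-0.4, 0.1, 1.3]
ee_pos: [0.4612, 0.2395, -0.0059]
contact_force: [-2.1, -0.7, 10.4]
```

```bash
python3 -m jog '[[0,0,-0.008,0,0,0,0.65],[0,0,0,0,0,0,0.65],[0,0,0,0,0,0,0.65],[0,0,0,0,0,0,0.65],[0,0,0,0,0,0,0.65]]'|grep -E "ee_pos|gap"
python3 -m jog '[[0,0,-0.1,0,0,0,0.65],[0,0,-0.2,0,0,0,0.65],[0,0,-0.2,0,0,0,0.65],[0,0,-0.1,0,0,0,0.65],[0,0,-0.1,0,0,-0.075,0.65]]'|grep -E "ee_pos|gap"
python3 -m jog '[[0,0,0,0,0,-0.075,0.65],[0,0,0,0,0,-0.075,0.65],[0,0,0,0,0,-0.075,0.65],[0,0,0,0,0,-0.011,0.65]]'|grep -E "ee_pos|gap"
python3 - <<'E'
from fit import *
i,W=cloud('wrist');P=W.reshape(-1,3); save('w5',i)
print('ink',disc(P,(.4847,.154),.03,.078,.092),'jar',disc(P,(.461,.239),.03,.044,.056),'case',rect(P,(.479,.337),.08,.026,.034),'sauc',disc(P,(.484,.154),.045,.005,.012))
E
python3 plan.py .4847 .154 .095 20
```

```text
ee_pos: [0.461, 0.2394, -0.0062]
finger_gap: 0.0601
ee_pos: [0.4615, 0.2397, 0.1003]
finger_gap: 0.0605
ee_pos: [0.461, 0.2392, 0.099]
finger_gap: 0.0606
ink [ 485.1  153.5   16.7   84.2 1505. ] jar [ 461.   238.9   18.9   49.4 2600. ] case [ 480.4  328.4   64.8  133.9   11.  3359. ] sauc [ 484.5  163.9   42.4    6.9 3897. ]
t 14.68 pos [0.4609 0.2392 0.0989] gap 0.0605 grip 0.0 F [ 0.4 -0.3 -0.2]
turn [-0.    -0.     0.003] rows>= 1.0  then shift [-0.588 -0.045  0.026] rows>= 3.0
```

View pics/w5.png

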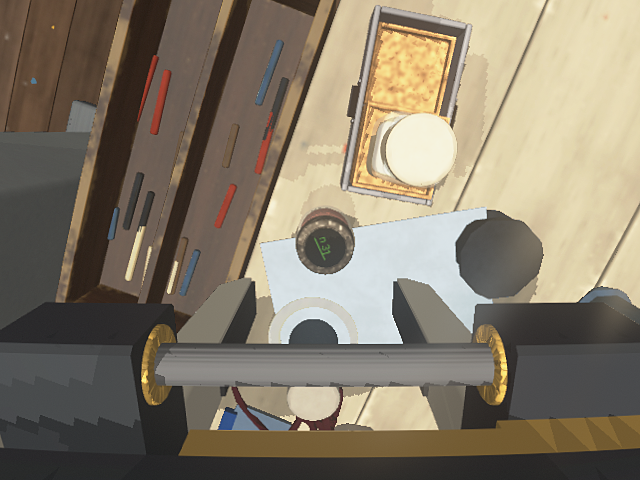

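The jar (325,240) stands on its spot and the ink cap is at (315,400). Go to the ink bottle and grasp it.

```bash
python3 -m jog '[[-0.15,-0.012,0,0,0,0,0.65],[-0.2,-0.015,0,0,0,0,0.65],[-0.16,-0.012,0,0,0,0,0.65],[-0.078,-0.006,0,0,0,0,0.65],[0,0,0,0,0,0,0.65]]'|grep -E "ee_pos|gap"
python3 plan.py .4851 .1536 .001 20
```

```text
ee_pos: [0.4863, 0.1508, 0.099]
finger_gap: 0.0609
t 15.1 pos [0.4863 0.1508 0.099 ] gap 0.0609 grip 0.0 F [ 0.4 -0.3 -0. ]
turn [-0.     0.001 -0.001] rows>= 1.0  then shift [ 0.02  -0.001  0.653] rows>= 3.0
```

```bash
python3 -m jog '[[0,0,0.15,0,0,0,0.65],[0,0,0.15,0,0,0,0.65],[0,0,0.15,0,0,0,0.65],[0,0,0.12,0,0,0,0.65],[0,0,0.085,0,0,0,0.65]]'|grep -E "ee_pos|gap|t_force"
python3 -m jog '[[0,0,0,0,0,0,0.65],[0,0,0,0,0,0,0],[0,0,0,0,0,0,0],[0,0,0,0,0,0,0],[0,0,0,0,0,0,0]]' 25|grep -E "ee_pos|force|gap"
python3 -m jog '[[0,0,0,0,0,0,0],[0,0,0,0,0,0,0]]'|grep -E "ee_pos|force|gap"
```

```text
ee_pos: [0.4838, 0.1567, -0.0011]
contact_force: [0.3, -0.4, 0.8]
finger_gap: 0.0607
ee_pos: [0.4856, 0.1548, 0.0017]
contact_force: [-1.3, 0.5, 2.4]
finger_gap: 0.0384
grip_force: 8.1
ee_pos: [0.4856, 0.1547, 0.0016]
contact_force: [-1.0, 1.5, 5.0]
finger_gap: 0.0378
grip_force: 25.0
```

```bash
python3 -m jog '[[0,0,-0.05,0,0,0,0],[0,0,-0.1,0,0,0,0],[0,0,-0.2,0,0,0,0],[0,0,-0.25,0,0,0,0],[0,0,-0.25,0,0,0,0]]'|grep -E "ee_pos|force|gap"
python3 -m jog '[[0,0,-0.05,0,0,0.053,0],[0,0,0,0,0,0.053,0],[0,0,0,0,0,0,0],[0,0,0,0,0,0,0]]'|grep -E "ee_pos|force|gap"
python3 - <<'E'
from fit import *
i,W=cloud('wrist');P=W.reshape(-1,3); np.savez('w6.npz',i=i,W=W); save('w6',i)
a=np.radians(10.6);ex=np.array([np.cos(a),np.sin(a)]);ey=np.array([-np.sin(a),np.cos(a)])
q=sel(P,(.479,.337),.09,.024,.034); d=(q[:,:2]-[.479,.337]); u=d@ex*1000;v=d@ey*1000
print(len(q),'u',np.percentile(u,[1,3,50,97,99]).round(1),'v',np.percentile(v,[1,3,50,97,99]).round(1))
print('cork low',rect(P,(.4743,.3626),.026,.0145,.019),'wc',disc(P,(.483,.3135),.03,.094,.108))
i,W=cloud('side');Q=W.reshape(-1,3);i2,W2=cloud('scene');Q2=W2.reshape(-1,3)
for n,p in (('wr',P),('sd',Q),('sc',Q2)): print(n,'saucer',disc(p,(.485,.152),.044,.0052,.011),rect(p,(.485,.152),.04,.0052,.011))
E
python3 plan.py .4743 .3626 .13 10.5
```

```text
ee_pos: [0.4845, 0.1538, 0.1294]
contact_force: [0.7, 1.3, -0.5]
finger_gap: 0.0381
grip_force: 24.9
ee_pos: [0.4849, 0.1542, 0.1358]
contact_force: [0.6, 0.1, -1.6]
finger_gap: 0.0376
grip_force: 24.9
1392 u [-31.  -30.9  -4.3  30.5  30.9] v [-58.2 -58.1 -52.  -21.7 -20.3]
cork low None wc [485.1 298.5   9.9  96.4 110. ]
wr saucer [ 485.   152.    44.     6.8 6316. ] [4.853e+02 1.586e+02 7.800e+01 6.660e+01 4.600e+00 5.487e+03]
sd saucer [486.1 153.1  43.8   6.7 441. ] [486.3 151.1  74.4  71.1  14.4 394. ]
sc saucer [485.  152.3  43.7   7.7 588. ] [483.6 154.5  76.1  73.1  59.6 521. ]
t 17.0 pos [0.4848 0.1541 0.1351] gap 0.0383 grip 24.9 F [ 0.3 -0.3 -1.5]
turn [-0.001  0.     0.004] rows>= 1.0  then shift [1.379 0.185 0.034] rows>= 6.0
```

View pics/w6.png

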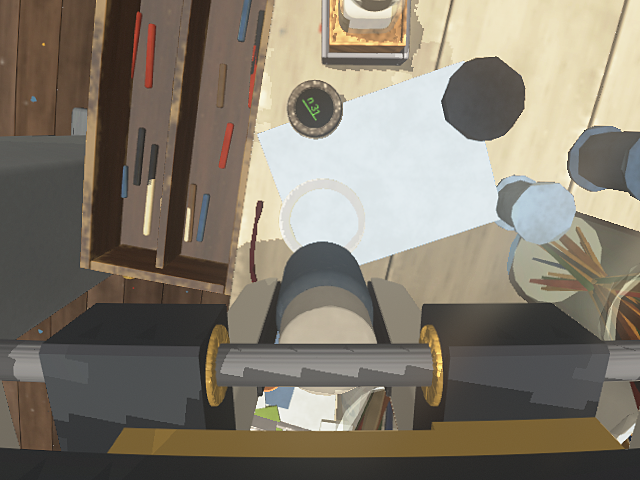

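The ink is held (325,310). The saucer ring is centred about (323,220), the jar is at (315,108) and the case edge agrees with the fit.

```bash
python3 - <<'E'
from fit import *
D=np.load('w6.npz');W=D['W']
for u,v in [(283,220),(363,220),(323,181),(323,220)]: print(np.nanmedian(W[v-1:v+2,u-1:u+2].reshape(-1,3),0).round(4))
E
python3 -m jog '[[0.12,0.016,0,0,0,0,0],[0.23,0.031,0,0,0,0,0],[0.25,0.033,0,0,0,0,0],[0.25,0.033,0,0,0,0,0],[0.25,0.033,0,0,0,0,0]]'|grep -E "ee_pos|force|gap"
python3 -m jog '[[0.17,0.023,0,0,0,0,0],[0.11,0.016,0,0,0,0,0],[0,0,0,0,0,0,0],[0,0,0,0,0,0,0],[0,0,0,0,0,0,0]]'|grep -E "ee_pos|force|gap"
python3 plan.py .4742 .3626 .0036 10.6
```

```text
[0.451  0.1484 0.0069]
[0.5162 0.1611 0.0073]
[0.4776 0.1864 0.0069]
[0.4836 0.1549 0.0068]
ee_pos: [0.4755, 0.3218, 0.1351]
contact_force: [1.0, 0.1, -1.5]
finger_gap: 0.0382
grip_force: 24.9
ee_pos: [0.4742, 0.3606, 0.1352]
contact_force: [0.5, -0.2, -1.4]
finger_gap: 0.0378
grip_force: 24.9
t 17.83 pos [0.4742 0.3606 0.1352] gap 0.0378 grip 24.9 F [ 0.5 -0.2 -1.4]
turn [-0.001  0.001  0.001] rows>= 1.0  then shift [0.013 0.002 0.877] rows>= 4.0
```

```bash
python3 -m jog '[[0.013,0.002,0.1,0,0,0,0],[0,0,0.2,0,0,0,0],[0,0,0.2,0,0,0,0],[0,0,0.15,0,0,0,0],[0,0,0.1,0,0,0,0]]'|grep -E "ee_pos|t_force"
python3 -m jog '[[0,0,0.05,0,0,0,0],[0,0,0.03,0,0,0,0],[0,0,0,0,0,0,0],[0,0,0,0,0,0,0]]'|grep -E "ee_pos|t_force"
python3 plan.py .4742 .3626 .0036 10.6
```

```text
ee_pos: [0.4733, 0.3612, 0.021]
contact_force: [-0.1, -0.4, -0.9]
ee_pos: [0.4748, 0.3646, 0.0122]
contact_force: [0.6, -1.2, -0.9]
t 18.58 pos [0.4748 0.3646 0.0122] gap 0.038 grip 24.9 F [ 0.6 -1.2 -0.9]
turn [ 0.001 -0.     0.002] rows>= 1.0  then shift [-0.012 -0.006  0.057] rows>= 1.0
```

```bash
python3 -m jog '[[-0.01,-0.004,0.03,0,0,0,0],[0,0,0.015,0,0,0,0],[0,0,0,0,0,0,0]]'|grep -E "ee_pos|t_force"
python3 -m jog '[[0,0,0.01,0,0,0,0],[0,0,0,0,0,0,0]]'|grep -E "ee_pos|t_force"
python3 -m jog '[[0,0,0.008,0,0,0,0],[0,0,0,0,0,0,0]]'|grep -E "ee_pos|t_force"
```

```text
ee_pos: [0.4734, 0.3631, 0.0046]
contact_force: [0.7, -0.0, -0.9]
ee_pos: [0.4737, 0.3634, 0.0038]
contact_force: [-1.0, -0.2, 3.4]
ee_pos: [0.4737, 0.3635, 0.0037]
contact_force: [-1.8, -1.4, 9.8]
```

```bash
python3 -m jog '[[0,0,-0.008,0,0,0,0.65],[0,0,0,0,0,0,0.65],[0,0,0,0,0,0,0.65],[0,0,0,0,0,0,0.65],[0,0,0,0,0,0,0.65]]'|grep -E "ee_pos|gap"
python3 -m jog '[[0,0,-0.1,0,0,0,0.65],[0,0,-0.2,0,0,0,0.65],[0,0,-0.2,0,0,0,0.65],[0,0,-0.2,0,0,0,0.65],[0,0,0,0,0,0,0.65]]'|grep -E "ee_pos|gap"
python3 - <<'E'
from fit import *
i,W=cloud('wrist');P=W.reshape(-1,3)
print('ink',disc(P,(.474,.363),.025,.08,.092))
E
python3 plan.py .4826 .3138 .11 10.6
```

```text
ee_pos: [0.4734, 0.3632, 0.0027]
finger_gap: 0.0601
ee_pos: [0.4774, 0.3656, 0.114]
finger_gap: 0.0602
ink [ 474.2  363.8   16.8   86.1 2422. ]
t 20.05 pos [0.4758 0.3647 0.1113] gap 0.0606 grip 0.0 F [ 0.1  0.6 -1. ]
turn [ 0.004 -0.002  0.002] rows>= 1.0  then shift [-0.342 -0.018  0.008] rows>= 2.0
```

```bash
python3 -m jog '[[-0.1,0,0,0,0,0,0.65],[-0.14,0,0,0,0,0,0.65],[-0.09,-0.005,0,0,0,0,0.65],[0,0,0,0,0,0,0.65],[0,0,0,0,0,0,0.65]]'|grep -E "ee_pos|gap"
python3 plan.py .4826 .3138 .0265 10.6
```

```text
ee_pos: [0.4819, 0.3128, 0.1071]
finger_gap: 0.0605
t 20.47 pos [0.4819 0.3128 0.1071] gap 0.0605 grip 0.0 F [-0.3  0.9  0.1]
turn [-0.001  0.001  0.   ] rows>= 1.0  then shift [0.005 0.006 0.538] rows>= 2.0
```

```bash
python3 -m jog '[[0.005,0.006,0.1,0,0,0,0.65],[0,0,0.15,0,0,0,0.65],[0,0,0.15,0,0,0,0.65],[0,0,0.08,0,0,0,0.65],[0,0,0.06,0,0,0,0.65]]'|grep -E "ee_pos|t_force"
python3 -m jog '[[0,0,0,0,0,0,0.65],[0,0,0,0,0,0,0],[0,0,0,0,0,0,0],[0,0,0,0,0,0,0],[0,0,0,0,0,0,0]]' 25|grep -E "ee_pos|force|gap"
python3 -m jog '[[0,0,0,0,0,0,0],[0,0,0,0,0,0,0]]'|grep -E "ee_pos|force|gap"
```

```text
ee_pos: [0.481, 0.3163, 0.0248]
contact_force: [0.3, -0.1, -0.0]
ee_pos: [0.4834, 0.3159, 0.028]
contact_force: [0.7, 0.3, -0.6]
finger_gap: 0.0384
grip_force: 0.0
ee_pos: [0.4833, 0.3159, 0.0279]
contact_force: [-0.1, 0.4, 3.4]
finger_gap: 0.0365
grip_force: 25.0
```

```bash
python3 -m jog '[[0,0,-0.05,0,0,0,0],[0,0,-0.1,0,0,0,0],[0,0,-0.15,0,0,0,0],[0,0,-0.15,0,0,0,0],[0,0,-0.1,0,0,-0.05,0]]'|grep -E "ee_pos|force|gap"
python3 -m jog '[[0,0,0,0,0,-0.055,0],[0,0,0,0,0,0,0],[0,0,0,0,0,0,0]]'|grep -E "ee_pos|gap"
python3 plan.py .4836 .1548 .11 20
```

```text
ee_pos: [0.4833, 0.3156, 0.1116]
contact_force: [0.8, 0.0, -0.4]
finger_gap: 0.0367
grip_force: 25.0
ee_pos: [0.4824, 0.3151, 0.1096]
finger_gap: 0.0363
t 22.13 pos [0.4824 0.3151 0.1096] gap 0.0363 grip 25.0 F [ 0.3  0.1 -1.5]
turn [-0.    -0.     0.001] rows>= 1.0  then shift [-1.007 -0.358 -0.003] rows>= 4.0
```

```bash
python3 -m jog '[[-0.12,-0.043,0,0,0,0,0],[-0.22,-0.078,0,0,0,0,0],[-0.24,-0.085,0,0,0,0,0],[-0.24,-0.085,0,0,0,0,0],[-0.12,-0.043,0,0,0,0,0]]'|grep -E "ee_pos|gap"
python3 -m jog '[[-0.057,-0.02,0,0,0,0,0],[0,0,0,0,0,0,0],[0,0,0.15,0,0,0,0],[0,0,0.2,0,0,0,0],[0,0,0.2,0,0,0,0]]'|grep -E "ee_pos|gap|t_force"
python3 -m jog '[[0,0,0.1,0,0,0,0],[0,0,0.04,0,0,0,0],[0,0,0,0,0,0,0],[0,0,0,0,0,0,0]]'|grep -E "ee_pos|gap|t_force"
python3 plan.py .4836 .1558 -.001 20
```

```text
ee_pos: [0.4837, 0.1594, 0.1089]
finger_gap: 0.0369
ee_pos: [0.4855, 0.1603, 0.0264]
contact_force: [-0.0, 0.6, -1.4]
finger_gap: 0.0368
ee_pos: [0.485, 0.1583, 0.0062]
contact_force: [-0.0, -0.8, -1.0]
finger_gap: 0.0366
t 23.3 pos [0.485  0.1583 0.0062] gap 0.0366 grip 25.0 F [-0.  -0.8 -1. ]
turn [ 0.    -0.     0.004] rows>= 1.0  then shift [-0.013 -0.015  0.048] rows>= 1.0
```

```bash
python3 -m jog '[[-0.005,-0.008,0.025,0,0,0,0],[0,0,0,0,0,0,0]]'|grep -E "ee_pos|t_force"
python3 -m jog '[[0,0,0.012,0,0,0,0],[0,0,0,0,0,0,0]]'|grep -E "ee_pos|t_force"
python3 -m jog '[[0,0,0.01,0,0,0,0],[0,0,0,0,0,0,0]]'|grep -E "ee_pos|t_force"
python3 -m jog '[[0,0,0.006,0,0,0,0],[0,0,0,0,0,0,0]]'|grep -E "ee_pos|t_force"
```

```text
ee_pos: [0.4843, 0.156, 0.0029]
contact_force: [-0.0, -0.2, -1.1]
ee_pos: [0.4841, 0.1557, 0.0009]
contact_force: [-0.6, -0.7, -1.2]
ee_pos: [0.4839, 0.1556, -0.001]
contact_force: [0.1, -0.2, -1.2]
ee_pos: [0.4839, 0.1556, -0.0013]
contact_force: [-1.9, -0.1, 4.3]
```

```bash
python3 -m jog '[[0,0,-0.008,0,0,0,0.65],[0,0,0,0,0,0,0.65],[0,0,0,0,0,0,0.65],[0,0,0,0,0,0,0.65],[0,0,0,0,0,0,0.65]]'|grep -E "gap"
python3 -m jog '[[0,0,-0.1,0,0,0,0.65],[0,0,-0.2,0,0,0,0.65],[0,0,-0.2,0,0,0,0.65],[0,0,-0.2,0,0,0,0.65],[0,0,0,0,0,0.078,0.65]]'|grep -E "ee_pos|gap"
python3 -m jog '[[0,0,0,0,0,0.078,0.65],[0,0,0,0,0,0.078,0.65],[0,0,0,0,0,0.077,0.65],[0,0,0,0,0,0,0.65]]'|grep -E "ee_pos|gap"
python3 plan.py .461 .239 .1 -8
python3 - <<'E'
from fit import *
i,W=cloud('wrist');P=W.reshape(-1,3)
print('white',disc(P,(.484,.155),.03,.066,.078),'jar',disc(P,(.461,.239),.03,.044,.056))
i,W=cloud('side');P=W.reshape(-1,3);print('white',disc(P,(.484,.155),.03,.066,.078))
E
```

```text
finger_gap: 0.0597
ee_pos: [0.4877, 0.1564, 0.1094]
finger_gap: 0.0606
ee_pos: [0.4836, 0.1558, 0.1041]
finger_gap: 0.0608
t 25.13 pos [0.4836 0.1558 0.1041] gap 0.0608 grip 0.0 F [-0.1 -0.4  0.7]
turn [-0.     0.     0.002] rows>= 1.0  then shift [ 0.528 -0.226  0.028] rows>= 3.0
white [ 483.9  154.2   17.9   71.9 2625. ] jar [ 461.7  238.5   19.    49.3 3030. ]
white [483.1 157.8  17.7  71.2 141. ]
```

The white bottle is upright on the saucer. Now the jar.

```bash
python3 -m jog '[[0.12,-0.05,0,0,0,0,0.65],[0.2,-0.09,0,0,0,0,0.65],[0.14,-0.06,0,0,0,0,0.65],[0.065,-0.026,0,0,0,0,0.65],[0,0,0,0,0,0,0.65]]'|grep -E "ee_pos|gap"
python3 -m jog '[[0,0,0.1,0,0,0,0.65],[0,0,0.2,0,0,0,0.65],[0,0,0.2,0,0,0,0.65],[0,0,0.12,0,0,0,0.65],[0,0,0.06,0,0,0,0.65]]'|grep -E "ee_pos|gap"
python3 plan.py .4613 .2388 -.005 -8
```

```text
ee_pos: [0.4598, 0.2411, 0.1039]
finger_gap: 0.0601
ee_pos: [0.4601, 0.235, 0.0001]
finger_gap: 0.0605
t 26.07 pos [4.601e-01 2.350e-01 1.000e-04] gap 0.0605 grip 0.0 F [-0.3  0.  -0.3]
turn [-0.002  0.003  0.002] rows>= 1.0  then shift [0.026 0.004 0.034] rows>= 1.0
```

```bash
python3 -m jog '[[0,0,0.04,0,0,0,0.65],[0,0,0,0,0,0,0.65]]'|grep -E "ee_pos|gap"
python3 -m jog '[[0,0,0,0,0,0,0],[0,0,0,0,0,0,0],[0,0,0,0,0,0,0],[0,0,0,0,0,0,0],[0,0,0,0,0,0,0]]' 25|grep -E "ee_pos|force|gap"
python3 -m jog '[[0,0,0,0,0,0,0],[0,0,0,0,0,0,0]]'|grep -E "ee_pos|force|gap"
```

```text
ee_pos: [0.4612, 0.2367, -0.0043]
finger_gap: 0.0604
ee_pos: [0.4614, 0.2386, -0.0029]
contact_force: [-1.0, -0.5, 4.2]
finger_gap: 0.0376
grip_force: 25.0
ee_pos: [0.4614, 0.2385, -0.0029]
contact_force: [-0.8, -0.4, 6.3]
finger_gap: 0.0374
grip_force: 25.1
```

```bash
python3 -m jog '[[0,0,-0.05,0,0,0,0],[0,0,-0.1,0,0,0,0],[0,0,-0.2,0,0,0,0],[0,0,-0.2,0,0,-0.05,0],[0,0,-0.15,0,0,-0.078,0]]'|grep -E "ee_pos|force|gap"
python3 -m jog '[[0,0,0,0,0,-0.077,0],[0,0,0,0,0,0,0],[0,0,0,0,0,0,0]]'|grep -E "ee_pos|gap"
python3 - <<'E'
from fit import *
i,W=cloud('wrist');P=W.reshape(-1,3); np.savez('w7.npz',i=i,W=W)
a=np.radians(10.6);ex=np.array([np.cos(a),np.sin(a)]);ey=np.array([-np.sin(a),np.cos(a)])
q=sel(P,(.479,.337),.09,.04,.048); d=(q[:,:2]-[.479,.337]); u=d@ex*1000;v=d@ey*1000
print(len(q),'high cork u',np.percentile(u,[1,3,97,99]).round(1),'v',np.percentile(v,[1,3,97,99]).round(1),'ink',disc(P,(.474,.363),.025,.08,.092))
E
python3 plan.py .4838 .3114 .1 10.6
```

```text
ee_pos: [0.461, 0.2382, 0.1032]
contact_force: [0.0, 0.2, -1.4]
finger_gap: 0.0373
grip_force: 24.9
ee_pos: [0.4602, 0.238, 0.1012]
finger_gap: 0.0374
1369 high cork u [-25.6 -25.4  25.2  25.5] v [-51.7 -51.2  13.9  22.9] ink [ 474.   361.8   16.9   86.  3730. ]
t 27.53 pos [0.4599 0.2378 0.1007] gap 0.0377 grip 24.9 F [-0.1  0.  -1.5]
turn [-0.001  0.    -0.001] rows>= 1.0  then shift [0.453 0.247 0.004] rows>= 2.0
```

```bash
python3 -m jog '[[0.1,0.055,0,0,0,0,0],[0.15,0.08,0,0,0,0,0],[0.13,0.07,0,0,0,0,0],[0.073,0.042,0,0,0,0,0],[0,0,0,0,0,0,0]]'|grep -E "ee_pos|gap"
python3 -m jog '[[0,0,0.1,0,0,0,0],[0,0,0.15,0,0,0,0],[0,0,0.1,0,0,0,0],[0,0,0.04,0,0,0,0],[0,0,0,0,0,0,0]]'|grep -E "ee_pos|t_force"
python3 plan.py .4838 .3114 .033 10.6
```

```text
ee_pos: [0.4838, 0.3155, 0.0996]
finger_gap: 0.0381
ee_pos: [0.4828, 0.3097, 0.0406]
contact_force: [0.0, 0.4, -0.3]
t 28.37 pos [0.4828 0.3097 0.0406] gap 0.0378 grip 24.9 F [ 0.   0.4 -0.3]
turn [-0.003  0.002 -0.   ] rows>= 1.0  then shift [0.01  0.008 0.051] rows>= 1.0
```

```bash
python3 -m jog '[[0,0,0.025,0,0,0,0],[0,0,0.01,0,0,0,0],[0,0,0,0,0,0,0]]'|grep -E "ee_pos|t_force"
python3 -m jog '[[0,0,0.01,0,0,0,0],[0,0,0,0,0,0,0]]'|grep -E "ee_pos|t_force"
python3 -m jog '[[0,0,0.008,0,0,0,0],[0,0,0,0,0,0,0]]'|grep -E "ee_pos|t_force"
```

```text
ee_pos: [0.4849, 0.3118, 0.0379]
contact_force: [-0.3, -0.7, -1.2]
ee_pos: [0.4848, 0.312, 0.0364]
contact_force: [0.8, 0.6, -0.9]
ee_pos: [0.4846, 0.3119, 0.0349]
contact_force: [-0.1, 0.4, -1.4]
```

```bash
python3 -m jog '[[0,0,0.01,0,0,0,0],[0,0,0,0,0,0,0]]'|grep -E "ee_pos|t_force"
python3 -m jog '[[0,0,0.007,0,0,0,0],[0,0,0,0,0,0,0]]'|grep -E "ee_pos|t_force"
```

```text
ee_pos: [0.4847, 0.3119, 0.0332]
contact_force: [-0.1, 0.5, -1.6]
ee_pos: [0.4847, 0.3119, 0.0331]
contact_force: [-1.1, -1.3, 4.3]
```

The jar is seated. Release it. The map shows the cover's long axis lies nearly along world x, so I'll re-measure its yaw and check clearances.

```bash
python3 -m jog '[[0,0,-0.006,0,0,0,0.65],[0,0,0,0,0,0,0.65],[0,0,0,0,0,0,0.65],[0,0,0,0,0,0,0.65],[0,0,0,0,0,0,0.65]]'|grep -E "gap"
python3 -m jog '[[0,0,-0.1,0,0,0,0.65],[0,0,-0.2,0,0,0,0.65],[0,0,-0.25,0,0,0,0.65],[0,0,-0.25,0,0,0,0.65],[0,0,-0.1,0,0,0,0.65]]'|grep -E "ee_pos|gap"
python3 - <<'E'
from fit import *
i,W=cloud('wrist');P=W.reshape(-1,3)
print('ink',disc(P,(.474,.363),.025,.08,.092),'jar',disc(P,(.484,.3114),.025,.08,.092))
A=np.vstack([np.load(n+'0.npz')['W'].reshape(-1,3) for n in ('scene','side')])
for n in ('scene','side'):
    q=sel(np.load(n+'0.npz')['W'].reshape(-1,3),(.4836,-.0825),.05,.105,.12)[:,:2]; c=q.mean(0); U,S,V=np.linalg.svd(q-c); print(n,c.round(4),'axis deg',np.degrees(np.arctan2(V[0,1],V[0,0])).round(1))
w=A[(A[:,1]<-.145)&(A[:,1]>-.2)&(A[:,0]>.43)&(A[:,0]<.62)]; print('wall z',np.percentile(w[:,2],[50,90,98]).round(3))
x,y=.4836,-.0825
for yaw in (82,):
  for z in (.17,.21,.25):
    a=np.radians(yaw); q=A[(A[:,2]>z)&(A[:,2]<.6)&(A[:,0]>.3)&(A[:,1]<.3)]-[x,y,0]
    u=q[:,0]*np.cos(a)+q[:,1]*np.sin(a); v=-q[:,0]*np.sin(a)+q[:,1]*np.cos(a)
    d=np.hypot(np.maximum(abs(u)-.094,0),np.maximum(abs(v)-.0375,0)); j=np.argsort(d)[5]; print(z,d[j].round(3),(q[j]+[x,y,0]).round(3))
# min x of brushes as seen along travel
for z0 in (.1,.2,.3):
  q=A[(A[:,2]>z0)&(A[:,2]<z0+.1)&(A[:,1]>-.1)&(A[:,1]<.25)&(A[:,0]>.42)&(A[:,0]<.8)]
  print('z',z0,[ (round(y0,2),round(float(np.sort(q[(q[:,1]>y0)&(q[:,1]<y0+.05)][:,0])[3]),3)) for y0 in np.arange(-.1,.25,.05) if ((q[:,1]>y0)&(q[:,1]<y0+.05)).sum()>5])
E
python3 plan.py .46 .12 .19 82
```

```text
finger_gap: 0.0598
ee_pos: [0.4873, 0.313, 0.1733]
finger_gap: 0.0604
ink [ 473.9  362.3   16.6   86.  1721. ] jar [ 484.4  312.6   18.9   85.3 2010. ]
scene [ 0.4818 -0.0862] axis deg 171.3
side [ 0.4831 -0.0778] axis deg 171.1
wall z [0.061 0.074 0.075]
0.17 0.0 [0.516 0.004 0.178]
0.21 0.0 [ 0.502 -0.022  0.234]
0.25 0.013 [0.491 0.025 0.25 ]
z 0.1 [(np.float64(-0.1), 0.453), (np.float64(-0.05), 0.512), (np.float64(0.0), 0.496), (np.float64(0.05), 0.505), (np.float64(0.1), 0.571), (np.float64(0.15), 0.642), (np.float64(0.2), 0.646)]
z 0.2 [(np.float64(-0.1), 0.597), (np.float64(-0.05), 0.502), (np.float64(0.0), 0.478), (np.float64(0.05), 0.49), (np.float64(0.1), 0.577), (np.float64(0.15), 0.621), (np.float64(0.2), 0.615)]
z 0.3 [(np.float64(-0.05), 0.564), (np.float64(0.0), 0.699), (np.float64(0.05), 0.617), (np.float64(0.1), 0.617), (np.float64(0.2), 0.735)]
t 30.17 pos [0.4882 0.3136 0.1746] gap 0.0607 grip 0.0 F [ 2.1 -1.2  1.5]
turn [ 0.008  0.002 -0.792] rows>= 10.0  then shift [ 0.007 -1.304 -0.103] rows>= 5.0
```

Both are seated (ink top 86.0 mm, jar top 85.3 mm). Brushes lean towards the cover, so I'm checking a grasp on the handle ends (closing axis at −8.8°).

```bash
python3 - <<'E'
from fit import *
D=[np.load(n+'0.npz') for n in ('scene','side')]
A=np.vstack([d['W'].reshape(-1,3) for d in D])
x,y=.4825,-.082;a=np.radians(-8.8)
B=A[(A[:,2]>.02)&(A[:,2]<.5)&(A[:,0]>.42)&(A[:,0]<.75)&(A[:,1]<.12)&(A[:,1]>-.135)]
q=B-[x,y,0];u=q[:,0]*np.cos(a)+q[:,1]*np.sin(a); v=-q[:,0]*np.sin(a)+q[:,1]*np.cos(a)
def clr(hu,hv,z0,z1):
    m=(B[:,2]>z0)&(B[:,2]<z1)
    d=np.hypot(np.maximum(abs(u[m])-hu,0),np.maximum(abs(v[m])-hv,0)); j=np.argsort(d)[:12:3]
    print((hu,hv,z0,z1),d[j].round(3),B[m][j].round(3).tolist())
clr(.094,.0375,.165,.3);clr(.068,.04,.125,.3);clr(.064,.01,.12,.17);clr(.094,.0375,.3,.5)
for d in D:  # handle ends
    q=sel(d['W'].reshape(-1,3),(x,y),.06,.098,.12); uu=(q[:,0]-x)*np.cos(a)+(q[:,1]-y)*np.sin(a);vv=-(q[:,0]-x)*np.sin(a)+(q[:,1]-y)*np.cos(a)
    print('handle u',np.percentile(uu,[2,98]).round(4),'v',np.percentile(vv,[2,98]).round(4))
    q=sel(d['W'].reshape(-1,3),(x,y),.09,.085,.095); uu=(q[:,0]-x)*np.cos(a)+(q[:,1]-y)*np.sin(a);vv=-(q[:,0]-x)*np.sin(a)+(q[:,1]-y)*np.cos(a)
    print('roof u',np.percentile(uu,[1,99]).round(4),'v',np.percentile(vv,[1,99]).round(4))
E
python3 plan.py .43 .0 .3 -8.8
```

```text
(0.094, 0.0375, 0.165, 0.3) [0.017 0.018 0.018 0.018] [[0.596, -0.074, 0.285], [0.597, -0.073, 0.287], [0.597, -0.074, 0.292], [0.598, -0.069, 0.281]]
(0.068, 0.04, 0.125, 0.3) [0.018 0.019 0.021 0.021] [[0.568, -0.039, 0.294], [0.567, -0.037, 0.29], [0.568, -0.036, 0.291], [0.569, -0.036, 0.287]]
(0.064, 0.01, 0.12, 0.17) [0.079 0.08  0.081 0.082] [[0.603, -0.026, 0.126], [0.542, -0.0, 0.17], [0.601, -0.021, 0.121], [0.602, -0.022, 0.122]]
(0.094, 0.0375, 0.3, 0.5) [0.04  0.043 0.145 0.146] [[0.561, -0.016, 0.301], [0.564, -0.013, 0.303], [0.664, 0.059, 0.318], [0.664, 0.061, 0.313]]
handle u [-0.0283  0.0304] v [-0.0091  0.0043]
roof u [-0.0554  0.0599] v [-0.0331  0.0281]
handle u [-0.0289  0.031 ] v [-0.0053  0.01  ]
roof u [-0.0553  0.0583] v [-0.0304  0.0339]
t 30.17 pos [0.4882 0.3136 0.1746] gap 0.0607 grip 0.0 F [ 2.1 -1.2  1.5]
turn [ 0.006 -0.004  0.217] rows>= 3.0  then shift [-2.125 -0.064 -0.836] rows>= 9.0
```

```bash
python3 -m jog '[[0,0,-0.2,0,0,0.072,1],[0,0,-0.22,0,0,0.072,1],[0,0,-0.22,0,0,0.073,1],[0,0,-0.19,0,0,0,1],[0,0,0,0,0,0,1]]'|grep -E "ee_pos|gap"
python3 plan.py .47 -.05 .3 -8.8
```

```text
ee_pos: [0.4877, 0.3132, 0.2984]
finger_gap: 0.089
t 30.58 pos [0.4877 0.3132 0.2984] gap 0.089 grip 0.0 F [0.7 1.  1.1]
turn [ 0.006 -0.005 -0.   ] rows>= 1.0  then shift [-2.411  0.254 -0.01 ] rows>= 9.0
```

```bash
python3 -m jog '[[-0.12,0.01,0,0,0,0,1],[-0.25,0.02,0,0,0,0,1],[-0.25,0.03,0,0,0,0,1],[-0.25,0.03,0,0,0,0,1],[-0.25,0.03,0,0,0,0,1]]'|grep -E "ee_pos|gap"
python3 -m jog '[[-0.25,0.03,0,0,0,0,1],[-0.25,0.03,0,0,0,0,1],[-0.25,0.03,0,0,0,0,1],[-0.25,0.03,0,0,0,0,1],[-0.2,0.02,0,0,0,0,1]]'|grep -E "ee_pos|gap"
python3 -m jog '[[-0.1,0,0,0,0,0,1],[0,0,0,0,0,0,1],[0,0,0,0,0,0,1],[0,0,0,0,0,0,1]]'|grep -E "ee_pos|gap"
python3 plan.py .484 -.0822 .2 -8.8
python3 - <<'E'
from fit import *
i,W=cloud('wrist');P=W.reshape(-1,3);np.savez('w8.npz',i=i,W=W);save('w8',i)
print('handle',rect(P,(.484,-.082),.06,.104,.12),'roof',rect(P,(.484,-.082),.09,.085,.094))
E
```

```text
ee_pos: [0.4757, 0.1414, 0.2915]
finger_gap: 0.0929
ee_pos: [0.4686, -0.0412, 0.2918]
finger_gap: 0.0928
ee_pos: [0.4675, -0.0508, 0.2919]
finger_gap: 0.0928
t 31.75 pos [ 0.4675 -0.0508  0.2919] gap 0.0928 grip 0.0 F [0.3 0.5 0. ]
turn [-0.001 -0.001  0.002] rows>= 1.0  then shift [-0.19   0.141  0.613] rows>= 3.0
handle [484.5 -82.8  13.5  63.4  81.2 936. ] roof [ 484.8  -83.6   62.6  116.3   81.7 5712. ]
```

View pics/w8.png

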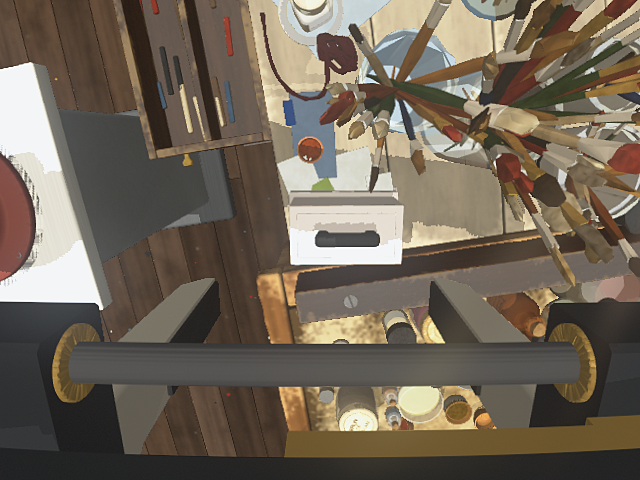

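The wrist view shows the handle at (347,240) and the brushes just behind the cover (375,170 and to the right). The fit gives the handle at (0.4846, −0.083), axis −8.5°.

```bash
python3 -m jog '[[-0.1,0.07,0,0,0,0,1],[-0.095,0.072,0,0,0,0,1],[0,0,0,0,0,0,1],[0,0,0,0,0,0,1],[0,0,0,0,0,0,1]]'|grep -E "ee_pos|gap"
python3 plan.py .4846 -.083 .12 -8.6
```

```text
ee_pos: [0.484, -0.083, 0.2922]
finger_gap: 0.0925
t 32.22 pos [ 0.484  -0.083   0.2922] gap 0.0925 grip 0.0 F [ 0.1 -1.   0.1]
turn [-0.001 -0.001 -0.001] rows>= 1.0  then shift [1.000e-03 4.000e-03 1.148e+00] rows>= 5.0
```

```bash
python3 -m jog '[[0,0.004,0.15,0,0,0,1],[0,0,0.25,0,0,0,1],[0,0,0.25,0,0,0,1],[0,0,0.25,0,0,0,1],[0,0,0.2,0,0,0,1]]'|grep -E "ee_pos|t_force"
python3 -m jog '[[0,0,0.1,0,0,0,1],[0,0,0,0,0,0,1],[0,0,0,0,0,0,1]]'|grep -E "ee_pos|t_force"
python3 plan.py .4846 -.083 .0605 -8.6
```

```text
ee_pos: [0.4835, -0.0827, 0.1255]
contact_force: [1.2, -0.1, -0.6]
ee_pos: [0.4844, -0.0838, 0.1125]
contact_force: [0.1, -0.2, 0.2]
t 32.88 pos [ 0.4844 -0.0838  0.1125] gap 0.0924 grip 0.0 F [ 0.1 -0.2  0.2]
turn [-0.001 -0.    -0.001] rows>= 1.0  then shift [0.005 0.    0.346] rows>= 2.0
```

```bash
python3 -m jog '[[0.003,0,0.12,0,0,0,1],[0,0,0.12,0,0,0,1],[0,0,0.07,0,0,0,1],[0,0,0.036,0,0,0,1],[0,0,0,0,0,0,1]]'|grep -E "ee_pos|t_force"
python3 -m jog '[[0,0,0,0,0,0,0],[0,0,0,0,0,0,0],[0,0,0,0,0,0,0],[0,0,0,0,0,0,0],[0,0,0,0,0,0,0]]' 45|grep -E "ee_pos|force|gap"
python3 -m jog '[[0,0,0,0,0,0,0],[0,0,0,0,0,0,0],[0,0,0,0,0,0,0]]'|grep -E "ee_pos|force|gap"
```

```text
ee_pos: [0.4853, -0.0842, 0.0613]
contact_force: [0.7, -0.5, 0.9]
ee_pos: [0.485, -0.0847, 0.0612]
contact_force: [-0.3, -0.2, 0.5]
finger_gap: 0.0642
grip_force: 0.0
ee_pos: [0.4851, -0.0847, 0.0612]
contact_force: [0.5, 0.0, 3.9]
finger_gap: 0.0637
grip_force: 45.0
```

```bash
python3 -m jog '[[0,0,-0.03,0,0,0,0],[0,0,-0.08,0,0,0,0],[0,0,-0.15,0,0,0,0],[0,0,-0.2,0,0,0,0],[0,0,-0.2,0,0,0,0]]'|grep -E "ee_pos|force|gap"
python3 -m jog '[[0,0,-0.2,0,0,0,0],[0,0,-0.2,0,0,0,0],[0,0,-0.2,0,0,0,0],[0,0,-0.2,0,0,0,0],[0,0,-0.2,0,0,0,0]]'|grep -E "ee_pos|force|gap"
python3 -m jog '[[0,0,-0.2,0,0,0,0],[0,0,-0.14,0,0,0,0],[0,0,0,0,0,0,0],[0,0,0,0,0,0,0]]'|grep -E "ee_pos|force|gap"
python3 plan.py .45 .1 .36 -8.6
```

```text
ee_pos: [0.4831, -0.0844, 0.1598]
contact_force: [0.2, 1.2, -2.3]
finger_gap: 0.0634
grip_force: 45.0
ee_pos: [0.4834, -0.0845, 0.3106]
contact_force: [0.9, 1.0, -2.6]
finger_gap: 0.0636
grip_force: 45.0
ee_pos: [0.4843, -0.0848, 0.3604]
contact_force: [-0.8, 0.1, -3.0]
finger_gap: 0.0634
grip_force: 45.0
t 35.13 pos [ 0.4843 -0.0848  0.3604] gap 0.0634 grip 45.0 F [-0.8  0.1 -3. ]
turn [-0.    -0.    -0.003] rows>= 1.0  then shift [ 1.184 -0.41   0.003] rows>= 5.0
```

```bash
python3 -m jog '[[0.07,-0.03,0,0,0,0,0],[0.14,-0.05,0,0,0,0,0],[0.18,-0.06,0,0,0,0,0],[0.2,-0.07,0,0,0,0,0],[0.2,-0.07,0,0,0,0,0]]'|grep -E "ee_pos|gap"
python3 -m jog '[[0.18,-0.06,0,0,0,0,0],[0.14,-0.05,0,0,0,0,0],[0.07,-0.02,0,0,0,0,0],[0,0,0,0,0,0.04,0],[0,0,0,0,0,0.07,0]]'|grep -E "ee_pos|gap"
python3 -m jog '[[0,0,0,0,0,0.075,0],[0,0,0,0,0,0.075,0],[0,0,0,0,0,0.075,0],[0,0,0,0,0,0.075,0],[0,0,0,0,0,0.075,0]]'|grep -E "ee_pos|gap"
python3 -m jog '[[0,0,0,0,0,0.075,0],[0,0,0,0,0,0.075,0],[0,0,0,0,0,0.075,0],[0,0,0,0,0,0.065,0],[0,0,0,0,0,0,0]]'|grep -E "ee_pos|gap"
python3 plan.py .479 .337 .36 -79.4
```

```text
ee_pos: [0.4593, 0.0399, 0.358]
finger_gap: 0.0638
ee_pos: [0.4499, 0.0997, 0.3587]
finger_gap: 0.0639
ee_pos: [0.4502, 0.0984, 0.3589]
finger_gap: 0.0637
ee_pos: [0.4502, 0.0985, 0.3591]
finger_gap: 0.0633
t 36.8 pos [0.4502 0.0985 0.3591] gap 0.0633 grip 45.0 F [-0.3  1.2 -2.3]
turn [0.001 0.002 0.007] rows>= 1.0  then shift [ 0.481 -1.528 -0.006] rows>= 6.0
```

```bash
python3 -m jog '[[0.03,-0.1,0,0,0,0.007,0],[0.05,-0.16,0,0,0,0,0],[0.065,-0.2,0,0,0,0,0],[0.065,-0.21,0,0,0,0,0],[0.065,-0.21,0,0,0,0,0]]'|grep -E "ee_pos|gap"
python3 -m jog '[[0.065,-0.21,0,0,0,0,0],[0.065,-0.2,0,0,0,0,0],[0.05,-0.15,0,0,0,0,0],[0.025,-0.088,0,0,0,0,0],[0,0,0,0,0,0,0]]'|grep -E "ee_pos|gap"
python3 -m jog '[[0,0,0.1,0,0,0,0],[0,0,0.2,0,0,0,0],[0,0,0.25,0,0,0,0],[0,0,0.25,0,0,0,0],[0,0,0.2,0,0,0,0]]'|grep -E "ee_pos|gap"
python3 -m jog '[[0,0,0.1,0,0,0,0],[0,0,0,0,0,0,0],[0,0,0,0,0,0,0],[0,0,0,0,0,0,0]]'|grep -E "ee_pos|gap"
python3 plan.py .479 .337 .18 -79.4
python3 - <<'E'
from fit import *
i,W=cloud('wrist');P=W.reshape(-1,3);np.savez('w9.npz',i=i,W=W);save('w9',i)
e=sensors.read_state()['ee_pos'];z=e[2]-.0612;c=e[:2]
print('ee',e.round(4),'roof',rect(P,c,.1,z+.084,z+.095),'lip',rect(P,c,.12,z-.01,z+.03),'hdl',rect(P,c,.1,z+.098,z+.116))
for n in ('side','scene'):
  i,W=cloud(n);P=W.reshape(-1,3);print(n,'roof',rect(P,c,.09,z+.084,z+.095),'lip',rect(P,c,.09,z-.006,z+.01),'rim',rect(P,(.479,.337),.075,.026,.034)); save('x_'+n,i)
E
```

```text
ee_pos: [0.4665, 0.2374, 0.3596]
finger_gap: 0.0634
ee_pos: [0.4774, 0.3422, 0.3578]
finger_gap: 0.0639
ee_pos: [0.4776, 0.3352, 0.2078]
finger_gap: 0.0633
ee_pos: [0.4801, 0.3375, 0.1973]
finger_gap: 0.0634
t 38.38 pos [0.4801 0.3375 0.1973] gap 0.0634 grip 45.0 F [ 0.2 -0.2 -2.3]
turn [-0.    -0.002  0.002] rows>= 1.0  then shift [-0.008  0.002  0.115] rows>= 1.0
ee [0.4803 0.338  0.1977] roof [4.8280e+02 3.3810e+02 5.8900e+01 1.1610e+02 1.1200e+01 1.9877e+04] lip [ 514.1  344.2   11.3  131.1   11.3 4052. ] hdl [ 480.4  337.4   18.2   92.7   10.6 7140. ]
side roof [ 480.6  340.2   62.1  120.    11.3 1035. ] lip [480.4 341.1  77.2 132.3  11.1 330. ] rim [478.8 339.5  63.8 120.7  10.3 362. ]
scene roof [480.5 337.2  64.9 119.5  12.6 569. ] lip [457.5 319.3  66.9 150.   39.8 250. ] rim [467.  330.9  60.3 126.6  24.8 248. ]
```

View pics/w9.png

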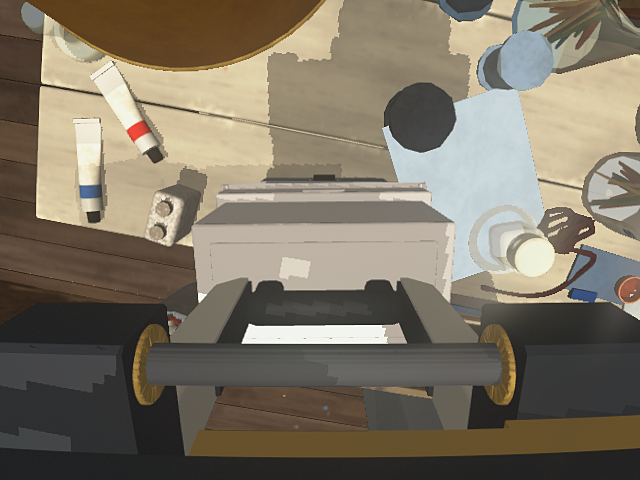

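The cover is held level at (0.4804, 0.3379), yaw about 11°. The white bottle (525,250) and can (170,215) are undisturbed. Align to (0.479, 0.337) and lower.

```bash
python3 -m jog '[[-0.006,0.003,0.1,0,0,0.005,0],[0,0,0.12,0,0,0,0],[0,0,0.12,0,0,0,0],[0,0,0.1,0,0,0,0],[0,0,0.08,0,0,0,0]]'|grep -E "ee_pos|t_force"
python3 -m jog '[[0,0,0.05,0,0,0,0],[0,0,0,0,0,0,0],[0,0,0,0,0,0,0],[0,0,0,0,0,0,0],[0,0,0,0,0,0,0]]'|grep -E "ee_pos|t_force"
python3 plan.py .479 .337 .092 -79.8
```

```text
ee_pos: [0.478, 0.3379, 0.1176]
contact_force: [-0.2, -0.2, -1.8]
ee_pos: [0.4788, 0.3381, 0.1114]
contact_force: [-0.2, -0.1, -1.5]
t 39.37 pos [0.4788 0.3381 0.1114] gap 0.0633 grip 45.0 F [-0.2 -0.1 -1.5]
turn [-0.001 -0.001  0.002] rows>= 1.0  then shift [0.    0.007 0.129] rows>= 1.0
```

```bash
python3 -m jog '[[0,0.006,0.06,0,0,0,0],[0,0,0.04,0,0,0,0],[0,0,0.02,0,0,0,0],[0,0,0,0,0,0,0],[0,0,0,0,0,0,0]]'|grep -E "ee_pos|t_force"
python3 -m jog '[[0,0,0.02,0,0,0,0],[0,0,0.01,0,0,0,0],[0,0,0,0,0,0,0]]'|grep -E "ee_pos|t_force"
python3 -m jog '[[0,0,0.02,0,0,0,0],[0,0,0.01,0,0,0,0],[0,0,0,0,0,0,0]]'|grep -E "ee_pos|t_force"
```

```text
ee_pos: [0.4778, 0.3367, 0.0918]
contact_force: [-0.5, -0.1, -2.4]
ee_pos: [0.4779, 0.3367, 0.0874]
contact_force: [-0.0, -0.5, -2.0]
ee_pos: [0.4777, 0.3367, 0.0828]
contact_force: [0.1, 0.2, -2.3]
```

```bash
python3 -m jog '[[0.005,0,0.02,0,0,0,0],[0,0,0.01,0,0,0,0],[0,0,0,0,0,0,0]]'|grep -E "ee_pos|t_force"
python3 -m jog '[[0,0,0.015,0,0,0,0],[0,0,0,0,0,0,0]]'|grep -E "ee_pos|t_force"
python3 -m jog '[[0,0,0.015,0,0,0,0],[0,0,0,0,0,0,0]]'|grep -E "ee_pos|t_force"
python3 -m jog '[[0,0,0.015,0,0,0,0],[0,0,0,0,0,0,0]]'|grep -E "ee_pos|t_force|gap"
```

```text
ee_pos: [0.4792, 0.3371, 0.079]
contact_force: [-0.1, -0.0, -0.4]
ee_pos: [0.4795, 0.3373, 0.0771]
contact_force: [-1.2, -0.6, 3.2]
ee_pos: [0.4784, 0.3369, 0.0739]
contact_force: [-1.0, 0.3, -1.0]
ee_pos: [0.4781, 0.3368, 0.0711]
contact_force: [-0.8, 0.6, -1.3]
finger_gap: 0.0634
```

```bash
python3 -m jog '[[0,0,0.015,0,0,0,0],[0,0,0,0,0,0,0]]'|grep -E "ee_pos|t_force"
python3 -m jog '[[0,0,0.015,0,0,0,0],[0,0,0,0,0,0,0]]'|grep -E "ee_pos|t_force"
python3 -m jog '[[0,0,0.015,0,0,0,0],[0,0,0,0,0,0,0]]'|grep -E "ee_pos|t_force|gap"
```

```text
ee_pos: [0.4783, 0.3368, 0.069]
contact_force: [-0.8, -0.1, -2.4]
ee_pos: [0.4781, 0.3367, 0.0667]
contact_force: [-0.2, 0.1, -3.9]
ee_pos: [0.4781, 0.3367, 0.0664]
contact_force: [-3.7, -0.8, 7.2]
finger_gap: 0.0636
```

```bash
python3 -m jog '[[0,0,0.015,0,0,0,0],[0,0,0,0,0,0,0]]'|grep -E "ee_pos|t_force"
python3 -m jog '[[0,0,-0.02,0,0,0,1],[0,0,0,0,0,0,1],[0,0,0,0,0,0,1],[0,0,0,0,0,0,1],[0,0,0,0,0,0,1]]'|grep -E "ee_pos|t_force|gap"
python3 -m jog '[[0,0,-0.1,0,0,0,1],[0,0,-0.2,0,0,0,1],[0,0,-0.25,0,0,0,1],[0,0,-0.25,0,0,0,1],[0,0,-0.25,0,0,0,1]]'|grep -E "ee_pos|t_force|gap"
python3 -m jog '[[0,0,-0.25,0,0,0,1],[0,0,0,0,0,0,1],[0,0,0,0,0,0,1],[0,0,0,0,0,0,1]]'|grep -E "ee_pos|t_force|gap"
python3 - <<'E'
from fit import *
i,W=cloud('wrist');P=W.reshape(-1,3);b,W2=cloud('side');b2,W3=cloud('scene')
c=(.479,.337)
for n,p in (('wr',P),('sd',W2.reshape(-1,3)),('sc',W3.reshape(-1,3))):
    q=sel(p,c,.09,.088,.102); print(n,'roof',rect(p,c,.09,.088,.102), 'plane z',np.round(np.linalg.lstsq(np.c_[q[:,:2]-c,np.ones(len(q))],q[:,2],rcond=None)[0],4),'handle',rect(p,c,.06,.11,.125),'white',disc(p,(.484,.155),.03,.066,.078),'can',rect(p,(.452,.475),.05,.045,.07),'cup',disc(p,(.455,.004),.03,.01,.025))
save('end',np.hstack([cv2.resize(b[180:380,220:420],(400,400)),cv2.resize(b2[170:350,190:370],(400,400))]))
print(sensors.read_state()['t'])
E
```

```text
ee_pos: [0.4782, 0.3368, 0.0663]
contact_force: [-6.2, -1.7, 19.8]
ee_pos: [0.4788, 0.3368, 0.0656]
contact_force: [0.5, -0.0, -0.6]
finger_gap: 0.0906
ee_pos: [0.4785, 0.3366, 0.2246]
contact_force: [1.2, 0.3, 1.1]
finger_gap: 0.0931
ee_pos: [0.4781, 0.3368, 0.26]
contact_force: [-0.5, 0.8, -0.8]
finger_gap: 0.0929
wr roof [ 479.2  336.9   62.7  116.5   10.8 7246. ] plane z [-0.0024 -0.0025  0.0958] handle [ 479.9  337.    14.2   63.4    9.8 1180. ] white [484.2 154.3  17.7  71.9 950. ] can [ 453.9  474.3   27.7   46.1   79.5 1242. ] cup [453.8  -1.5  23.5  14.8 299. ]
sd roof [ 478.7  339.    62.2  121.    11.1 1205. ] plane z [ 0.0055 -0.0111  0.0952] handle [478.2 339.9  13.7  61.4  11.2 183. ] white [482.9 156.2  18.6  71.1 144. ] can [452.9 478.3  29.2  47.6  80.5 424. ] cup [449.4   3.8  24.3  13.7  59. ]
sc roof [478.5 334.1  63.3 119.9  10.8 651. ] plane z [0.0506 0.0309 0.0966] handle [478.7 334.4  14.7  64.1  12.4 132. ] white [482.  154.9  20.4  72.4 166. ] can [452.4 473.2  34.1  45.3  78.4 170. ] cup [451.5   0.6  23.6  13.3 149. ]
43.0167
```

View pics/end.png

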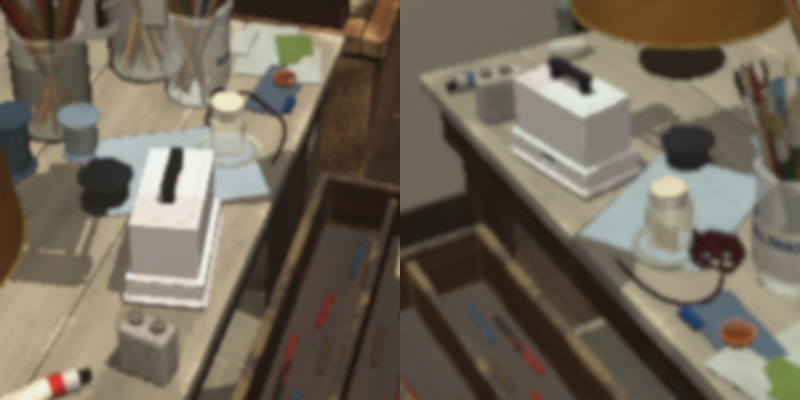

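The cover sits level on the case (left crop 170,230; right crop 572,130), with its roof at 95.8 mm against 95 expected at home. The white bottle is upright on the saucer (668,215), the can and cup are in place, and the arm is clear.

```bash
python3 -c "
from rig import job_done; print(job_done())"
```

```text
the job is handed in; nothing more can be done
None
```

I handed the job in at about 43 s. The last measurements before that showed the ink bottle in the low seat, the small jar in the high seat, the white-capped bottle upright on the saucer, the cover pressed home and level on the case, and the can and cup where they were; no verdict was returned.

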